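# Set up the steel calibration stack in the loading frame and hold the seating load

### The job

The loading frame is to be checked with its steel calibration drum. Build the stack centred on the frame's platen, the beige porous disc at the bottom, then the solid steel drum, then the brass loading cap, then pull the sprung yoke down by its bar and hold it so that the spring foot on the cap is pushed in by about 6 mm (dial needle in the green), never past 10 mm. Finish while still holding the yoke there, since it springs up when let go and the reading is taken under load; leave the other things on the bench as they are.

Things in the scene. Friction and masses are not known exactly. Their poses are not given: they have to be found in the camera images.
- frame: small bench loading frame, grey cast base plate 180 x 140 mm, fixed to the bench. Origin: worktop level, under the centre of the round steel platen; its x axis points level from the platen to the yoke's pivot at the back, its z axis up. Highest fixed parts are two cheek plates, 125 mm tall, 84 mm behind the platen's centre and further back
- platen_top (a point): centre of the platen's flat top, 24 mm above the worktop (steel disc, 68 mm diameter). The stack is built here
- yoke_pivot (a point): the yoke's pivot axis, 95 mm behind the platen's centre and 111 mm above the worktop; the axis runs along the frame's y
- yoke_bar (a point): centre of the yoke's handle bar: round, 14 mm diameter, along the frame's y, 99 mm free between two side arms, black sleeve; 160 mm from the pivot. Yoke open: 268 mm above the worktop, 32 mm behind the pivot, about 1 N pulls it. Yoke level: 111 mm up, 65 mm in front of the platen's centre; hold the bar at this height, to about 3 mm, against about 12 N. It may slip 3 mm in the grip: check
- yoke (a joint): angle of the yoke about its pivot, rad: 0 = fully open, leaning back 0.20 rad behind upright; grows as the bar is pulled up and over to the front and down; 1.77 = yoke level; limit 1.98. A return spring always pushes it open. With the whole stack in place the foot meets the cap at about 1.71 and is pushed in 6 mm at about 1.77
- foot (a joint): travel of the spring foot into the crosshead, m: 0 = free, grows as it is pushed in, limit 0.012; wanted 0.006. It takes 4.5 N to start and 1.5 N more for each mm (13.5 N at 6 mm). 1 mm of foot travel is about 1.7 mm at the bar. The dial on the crosshead shows it: green sector 4 to 8 mm, red from 10 mm
- foot_tip (a point): lowest point of the foot's round nose; 95 mm from the pivot along the yoke, 32 mm below the yoke's mid-plane when free. Comes down over the platen's centre, polished and slippery
- stone: beige porous disc, 50 mm diameter, 10 mm thick, 50 g, loose, flat on the worktop; origin at the centre of its underside
- drum: solid dark brownish steel calibration drum, 49 mm diameter, 37 mm tall, 260 g, loose, upright on the worktop; origin at the centre of its underside
- cap: brass loading cap, flat disc with a dark groove round its edge and a small dark ring on top, 50 mm diameter, 14 mm thick, 160 g, loose, right way up on the worktop; origin at the centre of its underside
- mortar_cube: bystander: loose grey mortar cube, 50 mm, at the front right, origin at the centre of its underside. Leave alone
- cal_weight_2: bystander: largest of three small calibration weights at the right, 30 mm diameter, 42 mm tall, origin at the centre of its underside. Leave alone
- mortar_cube_2: bystander: loose grey mortar cube, 50 mm, behind the stack's parts in front of a brass mould, origin at the centre of its underside. Leave alone

How it is judged:
By the outcome, as a careful person would: the job done as asked, in the order asked, and still so for the second after the job is handed in, while the arm keeps its last pose, push and grip.
It also fails if it takes over 72 s, if anything falls off the work surface, if the arm or the gripper's body presses on something with over 40 N, if the wrist force passes 120 N, or if a joint passes its speed limit or range.

### The arm

A 7-joint arm with a two-finger parallel gripper is mounted at the origin on a cart in front of the work surface, level with it; the furniture and walls round the work are solid. World frame = base frame: x ahead of the robot, y to its left, z up, the work surface at z = 0. Lengths are in m, angles in degrees, forces in N, time in s.
With the tool pointing down it reaches from about 0.425 to 0.875 m from the base axis. Payload 4.7 kg.
Tool frame: the origin (TCP) lies midway between the tips of the shut fingers; the grasp point (between the pads) lies 19 mm behind it; z points along the fingers, y is the direction in which the jaws open and shut (so a half turn about z gives the same grasp; the last joint's range is limited). The gripper opens to 87 mm and grips with 3 to 60 N. Pads are 19 mm wide; open, the fingers measure 117 mm over their backs; the gripper's body (75 mm by 190 mm) begins 51 mm behind the grasp point.
Start: joints at [73.631, 18.392, -4.016, 83.108, 1.295, 78.541, -3.26], TCP at [0.192, -0.621, 0.223] pointing down, gripper open.
Joint ranges: [-163.93, 163.93], [-17.29, 119.83], [-79.2, 71.16], [3.27, 140.29], [-89.18, 269.18], [5.43, 117.66], [-154.24, 154.24]. Speed limits (degrees/s): [147.25, 147.25, 180, 180, 180, 180, 180].

### API

Orientations are given as [roll, pitch, yaw] about the fixed x, y, z axes, in that order (R = Rz(yaw) Ry(pitch) Rx(roll)).
In Python, from cell import env gives the robot as it stands. The module is installed in compiled form; this text tells all that it offers.
- The arm moves only by the tool servo_tool, never from a script. Its argument "plan" is a list of rows, each a list of 3 entries, a list of its own where there are three numbers: the opening, from 0 (shut) to 1 (fully open), then the shift along the tool's x, y, z in cm, then the turn, a rotation vector about the tool's x, y, z in degrees. A call has 1 to 20 rows; each row shifts and turns the pose as measured when the row begins, along the tool's axes as they then stand; what a row does not reach is not made up. A row lasts 1/12 s, in which the tool goes at most 41.7 mm and 7.16 degrees, less where a joint would pass 70% of its speed; a pose out of reach is approached as far as the arm can. A call is refused whole if a number of a shift passes 4.17 or a number of a turn 7.16, either way. A call with a gripper value outside its range is refused whole. The fingers move at their own pace and stop on an object; "force" is the grip in N (left out, the last holds). Time passes only in rows, so rows that do not move let the fingers close. It gives the time, the measured TCP pose, the force and the opening at its end, in the units of the state.
- env.get_obs(): the state, without advancing time (a new reading comes with each control period).
- env.read_camera(name): name is "scene" or "top" or "wrist"; returns a dict with "image" (400x640x3 uint8, blue, green, red), "fx", "fy", "cx", "cy" (pixels), "rvec" (rotation vector, rad) and "tvec" (3), from world to camera coordinates, as OpenCV has them; the wrist camera has in their place "T_tool_cam" (4x4, takes a point from camera to tool coordinates, whose origin is the TCP and whose axes are the flange's). Camera axes: x right, y down, z forward; pixel columns grow to the right and rows downward; lengths in m; the calibration is good to about 2 mm. A picture is of the moment at which its call begins: read the wrist's pose just before it. There is no depth.
- env.sign_off(): hands the job in, once; it reports no verdict.
The state is a dict: "time_s": time; "qpos": joint angles; "joint_velocities": joint speeds; "effort": joint torques, N m; "tool_pos": TCP position; "tool_rot": TCP orientation; "force": force on the tool from outside, world axes, zero at the start; "wrist_torque": the same for the moment, N m; "grip_width": finger opening in m.
Only numpy, scipy, OpenCV 4.12 (cv2) and the standard library are available. Lean on these libraries where they do the work, as an engineer would, in place of code of your own. Each camera call takes 0.05 s, during which the arm holds its last target. There are 200 camera calls.

## Working session

There is one attempt and no reset: what is moved stays moved. The work goes in short steps, Python scripts to look and compute and a tool call to move; the robot and the scene stay as the last step left them, time stands still between calls to the robot, and variables do not carry over. Pictures are saved under pics/ and viewed, about 8 in all and at most 12, crops included, and the job is handed in when it is done.

Besides the shell and the picture viewer there is one more tool, called after "Request:" as name([rows], argument=value, ...), one row to a line, values as JSON. servo_tool: Moves the arm, as the interface text tells. Its arguments: {"type":"object","properties":{"plan":{"type":"array"},"force":{"type":"number"}},"required":["plan"]}

```bash
mkdir -p pics; cat > h.py <<'E'
import numpy as np, cv2
from cell import env
from scipy.spatial.transform import Rotation as R
def cam(n):
    c=env.read_camera(n); return c
def ray(c,u,v,z):
    "world point at height z seen at pixel u,v (fixed camera)"
    Rm=cv2.Rodrigues(np.array(c['rvec'],float))[0]; t=np.array(c['tvec'],float).ravel()
    o=-Rm.T@t; d=Rm.T@np.array([(u-c['cx'])/c['fx'],(v-c['cy'])/c['fy'],1])
    return o+d*(z-o[2])/d[2]
def proj(c,p):
    Rm=cv2.Rodrigues(np.array(c['rvec'],float))[0]; t=np.array(c['tvec'],float).ravel()
    q=Rm@np.array(p,float)+t; return np.array([c['fx']*q[0]/q[2]+c['cx'],c['fy']*q[1]/q[2]+c['cy']])
E
python3 - <<'E'
from h import *
print(env.get_obs())
for n in ('top','scene'):
    c=cam(n); print({k:v for k,v in c.items() if k!='image'})
    cv2.imwrite(f'pics/{n}1.png',cv2.resize(c['image'],(800,500),interpolation=cv2.INTER_CUBIC))
    if n=='top': print(ray(c,0,0,0),ray(c,640,400,0))
E
```

```text
{'time_s': 0.0, 'qpos': array([73.62991986, 18.43964922, -4.01530063, 83.17307072,  1.2949751 ,
       78.53845348, -3.26064765]), 'joint_velocities': array([ 0.08942362,  0.02873911, -0.09006681, -0.072503  , -0.01806026,
       -0.02392483,  0.00201275]), 'effort': array([ 7.62102663e-04, -4.91290712e+01, -4.03326424e-01, -3.12525952e+01,
       -6.39219303e-02,  4.37965686e-02,  1.68632951e-04]), 'tool_pos': array([ 0.19176638, -0.62051891,  0.22147081]), 'tool_rot': array([-1.79894061e+02,  5.57627782e-03,  1.71789227e+01]), 'force': array([ 0.97563929, -0.19334077, -0.11512448]), 'wrist_torque': array([-0.02639988,  0.02898654, -0.03887398]), 'grip_width': 0.08697673921101517}
{'fx': 473.56709179723885, 'fy': 473.56709179723885, 'cx': 318.1239015660135, 'cy': 201.0638901614616, 'rvec': array([ 2.12754838, -2.16811428,  0.17579725]), 'tvec': array([0.00473399, 0.55301636, 1.29399971])}
[ 1.20561082e+00  9.64279490e-01 -2.22044605e-16] [-0.01064061 -0.88154757  0.        ]
{'fx': 472.55526035344, 'fy': 472.55526035344, 'cx': 319.4683024343933, 'cy': 198.93836149064396, 'rvec': array([ 2.39849837, -0.57436308,  0.22864075]), 'tvec': array([-0.481612  ,  0.31201103,  1.48067102])}
```

View pics/top1.png

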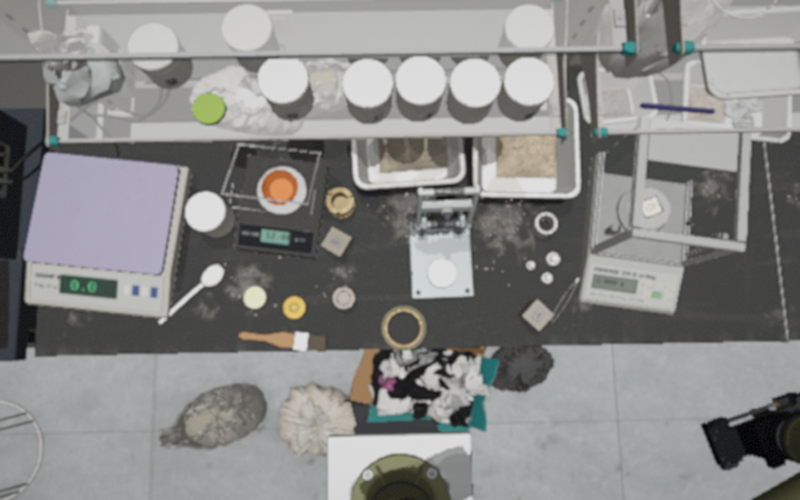

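View pics/scene1.png

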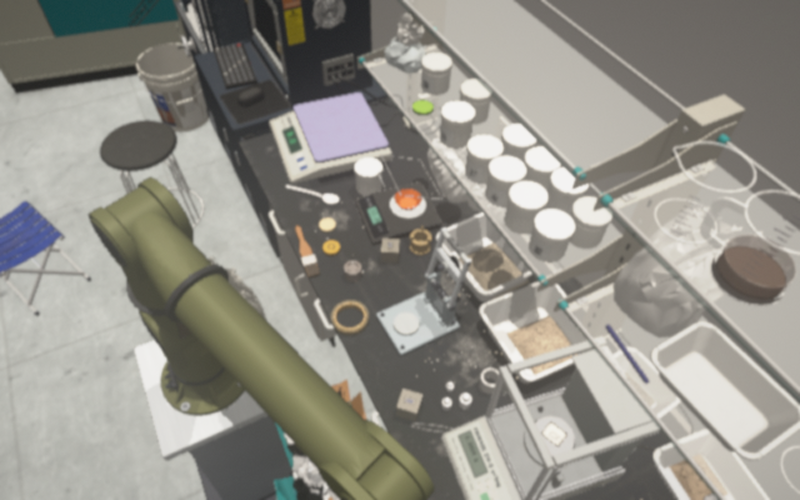

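The top view shows, in 800-px coordinates: stone (255,297), cap (294,307), drum (343,298), platen (441,273), and the yoke at about (447,205). Next I'll enlarge this region.

```bash
python3 - <<'E'
from h import *
c=cam('top'); im=c['image'][140:285,190:390]
cv2.imwrite('pics/top2.png',cv2.resize(im,None,fx=4,fy=4,interpolation=cv2.INTER_CUBIC))
f=.8
for n,u,v,z in [('stone',255,297,.01),('cap',294,307,.014),('drum',343,298,.037),('platen',441.5,273,.024),('bar?',447,193,.268),('corner',413,297,.012),('cornerR',472,296,.012),('shelf',450,137,.4)]:
    print(n,ray(c,u*f,v*f,z).round(4))
Rm=cv2.Rodrigues(c['rvec'])[0]; print(-Rm.T@c['tvec'])
c=cam('scene'); Rm=cv2.Rodrigues(c['rvec'])[0]; print(-Rm.T@c['tvec'])
im=c['image'][150:290,230:390]
cv2.imwrite('pics/scene2.png',cv2.resize(im,None,fx=4,fy=4,interpolation=cv2.INTER_CUBIC))
w=cam('wrist');print(w['T_tool_cam'],w['fx'],w['cx'],w['cy'])
E
```

```text
stone [0.4585 0.321  0.01  ]
cap [0.4338 0.2315 0.014 ]
drum [0.4504 0.1185 0.037 ]
platen [ 0.5041 -0.1048  0.024 ]
bar? [ 0.629  -0.0987  0.268 ]
corner [ 0.4515 -0.039   0.012 ]
cornerR [ 0.4513 -0.1739  0.012 ]
shelf [ 0.6929 -0.0936  0.4   ]
[0.35134155 0.01180282 1.36260946]
[ 0.08711901 -0.83286443  1.34923489]
[[-3.74554283e-04 -9.52806074e-01 -3.03579387e-01  8.39893848e-02]
 [ 9.99999869e-01 -4.63162244e-04  2.19875159e-04 -2.23822801e-04]
 [-3.50104897e-04 -3.03579265e-01  9.52806123e-01 -1.62462392e-01]
 [ 0.00000000e+00  0.00000000e+00  0.00000000e+00  1.00000000e+00]] 284.4905659629659 321.62439145549376 201.52386719775663
```

View pics/top2.png

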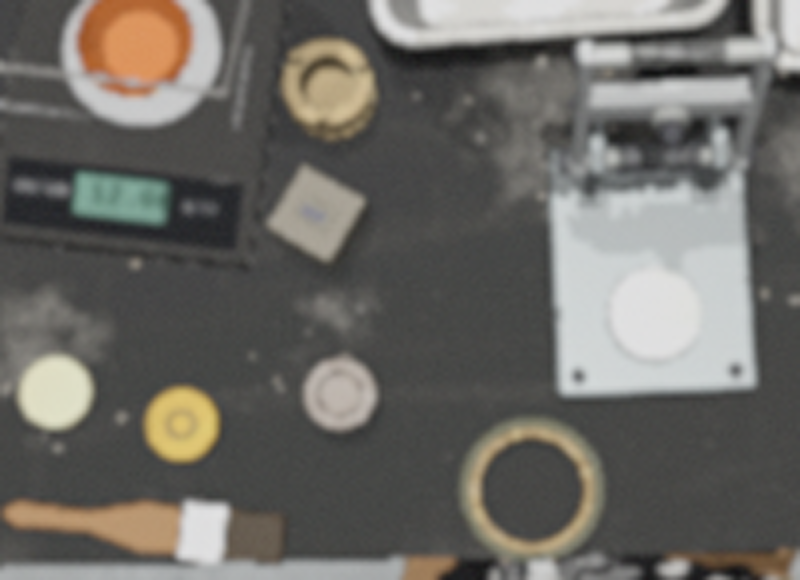

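View pics/scene2.png

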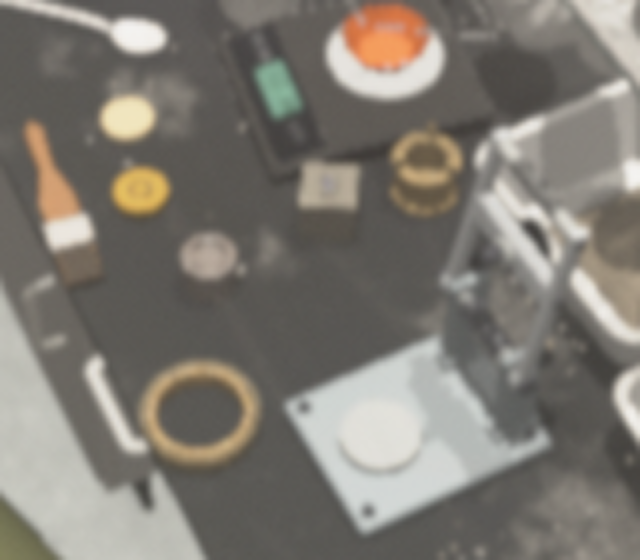

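The crops put the stone at (56,392), cap (182,425), drum (340,394), platen (655,314), and the bar between (580,50) and (765,48). The yoke is open.

```bash
cat >> h.py <<'E'
def go(x,y,z,yaw=None,o=None):
    "print tool-axis shift in cm and yaw turn to a goal"
    o=o or env.get_obs(); M=R.from_euler('xyz',o['tool_rot'],degrees=True)
    d=M.inv().apply(np.array([x,y,z])-o['tool_pos'])*100
    t=None if yaw is None else (M.inv()*R.from_euler('xyz',[180,0,yaw],degrees=True)).as_rotvec(degrees=True).round(2)
    print('shift cm',d.round(2),'turn',t)
E
python3 - <<'E'
from h import *
c=cam('top')
P=lambda u,v,z:ray(c,190+u/4,140+v/4,z).round(4)
for n,a in dict(stone=(56,392,.01),cap=(182,425,.014),drum=(340,394,.037),platen=(655,314,.024),barL=(580,50,.27),barR=(768,48,.27),FL=(560,396,.012),FR=(756,387,.012),BL=(550,180,.012),hole1=(578,376,.012),hole2=(735,370,.012),dring=(338,394,.037)).items(): print(n,P(*a))
d=P(578,376,.012)-P(735,370,.012); print('yaw',np.degrees(np.arctan2(-d[0],d[1])))
d=P(560,396,.012)-P(756,387,.012); print('yaw',np.degrees(np.arctan2(-d[0],d[1])))
d=P(580,50,.27)-P(768,48,.27); print('yaw',np.degrees(np.arctan2(-d[0],d[1])))
go(.48,-.3,.22,0)
E
```

```text
stone [0.4574 0.321  0.01  ]
cap [0.432  0.2306 0.014 ]
drum [0.4501 0.1168 0.037 ]
platen [ 0.5037 -0.1063  0.024 ]
barL [ 0.634 -0.045  0.27 ]
barR [ 0.6333 -0.1567  0.27  ]
FL [ 0.4476 -0.0378  0.012 ]
FR [ 0.4514 -0.1779  0.012 ]
BL [ 0.6042 -0.0342  0.012 ]
hole1 [ 0.4616 -0.051   0.012 ]
hole2 [ 0.4638 -0.1634  0.012 ]
dring [0.4501 0.1182 0.037 ]
yaw 1.1213044655667224
yaw 1.553680183733222
yaw -0.3590556905590655
shift cm [ 37.   -22.14   0.23] turn [-4.000e-02  1.000e-02  1.718e+01]
```

Request:
servo_tool([
  [1,[3.5,-2,0],[0,0,5.4]],
  [1,[3.5,-2,0],[0,0,5.4]],
  [1,[3.5,-2,0],[0,0,5.4]],
  [1,[2.6,-2.8,0],[0,0,0]],
  [1,[2.6,-2.8,0],[0,0,0]],
  [1,[2.6,-2.8,0],[0,0,0]],
  [1,[2.6,-2.8,0],[0,0,0]],
  [1,[2.6,-2.8,0],[0,0,0]],
  [1,[2.6,-2.8,0],[0,0,0]],
  [1,[2.6,-2.8,0],[0,0,0]],
  [1,[2.6,-2.8,0],[0,0,0]],
  [1,[0,-4,0],[0,0,0]],
  [1,[0,-4,0],[0,0,0]],
  [1,[0,-4,0],[0,0,0]],
  [1,[0,-4,0],[0,0,0]],
  [1,[0,-4,0],[0,0,0]],
  [1,[0,-4,0],[0,0,0]],
  [1,[0,-4,0],[0,0,0]],
  [1,[0,-4,0],[0,0,0]],
  [1,[0,-4,0],[0,0,0]],
])

```text
time_s: 1.97
tool_pos: [0.5031, 0.0585, 0.2167]
tool_rot: [179.6, -0.0, -1.2]
force: [0.9, 0.3, 0.5]
grip_width: 0.0868
```

Request:
servo_tool([
  [1,[-0.6,-3.3,0.8],[0,0,-1]],
  [1,[-0.6,-3.3,0.8],[0,0,-1]],
  [1,[-0.6,-3.3,0.8],[0,0,0]],
  [1,[-0.6,-3.3,0.8],[0,0,0]],
  [1,[-0.6,-3.3,0.8],[0,0,0]],
  [1,[-0.6,-3.3,0.8],[0,0,0]],
  [1,[-0.5,-3,0.8],[0,0,0]],
  [1,[-0.5,-2,0.5],[0,0,0]],
  [1,[0,0,0],[0,0,0]],
])

```text
time_s: 2.72
tool_pos: [0.4487, 0.3285, 0.1549]
tool_rot: [179.9, -0.5, 1.6]
force: [-1.1, -0.5, 0.6]
grip_width: 0.0868
```

```bash
cat >> h.py <<'E'
def wrist():
    o=env.get_obs(); c=env.read_camera('wrist'); M=np.eye(4)
    M[:3,:3]=R.from_euler('xyz',o['tool_rot'],degrees=True).as_matrix(); M[:3,3]=o['tool_pos']
    C=np.linalg.inv(M@np.array(c['T_tool_cam'])); c['rvec']=cv2.Rodrigues(C[:3,:3])[0]; c['tvec']=C[:3,3]; return o,c
def discs(c,z,rmin,rmax,p2=25):
    "circles seen, as world centres at height z"
    g=cv2.medianBlur(cv2.cvtColor(c['image'],cv2.COLOR_BGR2GRAY),5)
    h=cv2.HoughCircles(g,cv2.HOUGH_GRADIENT,1.0,30,param1=80,param2=p2,minRadius=rmin,maxRadius=rmax)
    return [] if h is None else [(k.round(1),ray(c,k[0],k[1],z).round(4)) for k in h[0]]
E
python3 - <<'E'
from h import *
o,c=wrist(); print(o['tool_pos'],o['tool_rot'],o['qpos'].round(1),c['fx'])
print('expect px',proj(c,[.4574,.321,.01]))
cv2.imwrite('pics/w1.png',c['image'])
for d in discs(c,.01,25,60): print(d)
E
```

```text
[0.44866398 0.32847938 0.15486147] [179.9334635   -0.51377219   1.6330573 ] [   2.3   14.3  -47.1  100.8   11.5   69.5 -136.3] 284.4905659629659
expect px [328.55788826 183.34391   ]
(array([627.5, 270.5,  57.1], dtype=float32), array([ 0.3579, -0.0496,  0.01  ]))
(array([521.5, 192.5,  26.8], dtype=float32), array([0.4529, 0.1039, 0.01  ]))
```

View pics/w1.png

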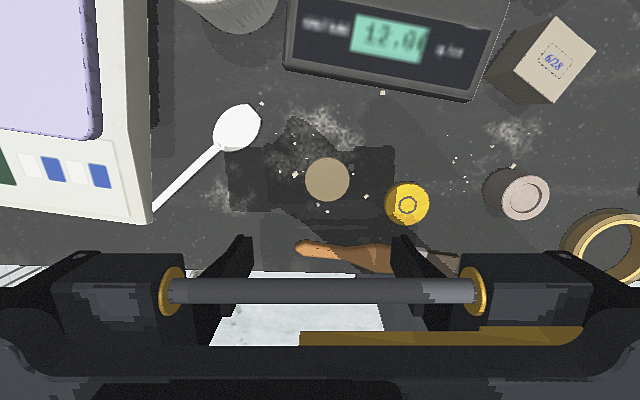

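The wrist view shows the stone at about (327,179), the cap at (407,203) and the drum top at (525,198).

```bash
python3 - <<'E'
from h import *
o,c=wrist(); print(o['tool_pos'],o['tool_rot'],np.abs(o['joint_velocities']).max())
def seg(u,v,tol):
    im=cv2.medianBlur(c['image'],5).copy(); m=np.zeros((402,642),np.uint8)
    cv2.floodFill(im,m,(u,v),0,(tol,)*3,(tol,)*3,4|(255<<8)|cv2.FLOODFILL_MASK_ONLY|cv2.FLOODFILL_FIXED_RANGE)
    k=max(cv2.findContours(m[1:-1,1:-1],0,2)[0],key=cv2.contourArea); return cv2.fitEllipse(cv2.convexHull(k))
for n,u,v,z,t in (('stone',327,179,.01,30),('cap',420,203,.014,60),('drum',525,185,.037,30)):
    e=seg(u,v,t); print(n,np.round(e[0],1),np.round(e[1],1),ray(c,*e[0],z).round(4))
go(.4574,.321,.05,1)
E
```

```text
[0.44960496 0.3266426  0.15509315] [179.85544075  -0.54287048   1.56269307] 2.6328465086151756
stone [324.9 179.9] [43.1 43.9] [0.4622 0.3231 0.01  ]
cap [408.5 203.9] [35.  39.9] [0.438  0.2285 0.014 ]
drum [523.  198.1] [40. 50.] [0.4544 0.1185 0.037 ]
shift cm [ 0.52  0.31 10.54] turn [ 0.23 -0.6   0.38]
```

Request:
servo_tool([
  [1,[0.5,0.2,2.5],[0,-0.5,0]],
  [1,[0.4,0,2.5],[0,0,0]],
  [1,[0,0,2.5],[0,0,0]],
  [1,[0,0,1],[0,0,0]],
  [1,[0,0,0],[0,0,0]],
  [1,[0,0,0],[0,0,0]],
])

```text
time_s: 3.32
tool_pos: [0.4693, 0.3131, 0.0711]
tool_rot: [179.5, -0.6, 0.6]
force: [0.3, -0.7, 0.0]
grip_width: 0.0866
```

```bash
cat >> h.py <<'E'
def seg(c,u,v,tol):
    im=cv2.medianBlur(c['image'],5).copy(); m=np.zeros((402,642),np.uint8)
    cv2.floodFill(im,m,(int(u),int(v)),0,(tol,)*3,(tol,)*3,4|(255<<8)|cv2.FLOODFILL_MASK_ONLY|cv2.FLOODFILL_FIXED_RANGE)
    k=max(cv2.findContours(m[1:-1,1:-1],0,2)[0],key=cv2.contourArea); return cv2.fitEllipse(cv2.convexHull(k))
E
python3 - <<'E'
from h import *
o,c=wrist(); print(o['tool_pos'],o['tool_rot'],np.abs(o['joint_velocities']).max())
p=proj(c,[.461,.322,.01]); e=seg(c,*p,30); w=ray(c,*e[0],.01); print(p,e,w.round(4))
p=proj(c,[.438,.229,.014])+[12,0]; e=seg(c,*p,60); print('cap',e,ray(c,*e[0],.014).round(4))
go(w[0],w[1],.003,1)
E
```

```text
[0.46933492 0.31313121 0.07108168] [179.51163996  -0.60730379   0.60941869] 1.057909086823108
[310.65608677 225.89766579] ((309.4049987792969, 217.1529541015625), (37.49533462524414, 57.153846740722656), 92.50794219970703) [0.4689 0.323  0.01  ]
cap ((432.9331970214844, 245.92706298828125), (16.9910945892334, 32.07985305786133), 151.2001190185547) [0.4449 0.2175 0.014 ]
shift cm [-0.14 -1.05  6.83] turn [ 0.49 -0.64 -0.41]
```

```bash
python3 - <<'E'
from h import *
o,c=wrist(); cv2.imwrite('pics/w2.png',c['image'])
E
```

```text
(no output)
```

View pics/w2.png

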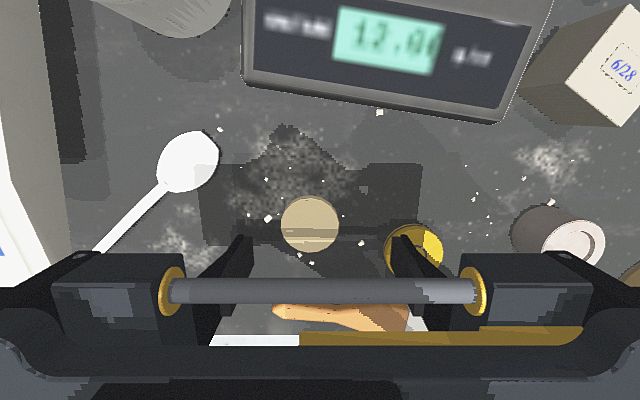

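The full stone outline is about 281–339 × 196–252, so its centre is (310,224), which gives roughly (0.462, 0.3225). Now I'll descend.

Request:
servo_tool([
  [1,[-0.7,-0.9,1.5],[0.4,-0.6,0]],
  [1,[0,0,1.6],[0,0,0]],
  [1,[0,0,1.4],[0,0,0]],
  [1,[0,0,0],[0,0,0]],
  [1,[0,0,0],[0,0,0]],
])

```text
time_s: 3.83
tool_pos: [0.4652, 0.3275, 0.0299]
tool_rot: [-179.6, -0.6, 0.6]
force: [-0.5, 0.3, -0.2]
grip_width: 0.0873
```

```bash
python3 - <<'E'
from h import *
go(.4622,.3225,.003,1); print(env.get_obs()['qpos'].round(1))
E
```

```text
shift cm [-0.33  0.51  2.68] turn [-0.36 -0.57 -0.41]
[  -1.4   24.1  -43.1  105.9   19.6   56.9 -142.1]
```

Request:
servo_tool([
  [1,[-0.3,0.4,0.9],[0,-0.5,0]],
  [1,[0,0,0.9],[0,0,0]],
  [1,[0,0,0.6],[0,0,0]],
  [1,[0,0,0],[0,0,0]],
  [1,[0,0,0],[0,0,0]],
])

```text
time_s: 4.25
tool_pos: [0.4628, 0.3249, 0.0057]
tool_rot: [-179.5, -0.2, 0.6]
force: [0.1, -0.6, 0.2]
grip_width: 0.0874
```

```bash
python3 - <<'E'
from h import *
go(.4622,.3225,.003,1); print(env.get_obs()['qpos'].round(1))
E
```

```text
shift cm [-0.07  0.24  0.27] turn [-0.48 -0.18 -0.38]
[  -1.9   25.8  -42.3  107.    20.8   54.7 -142.8]
```

Request:
servo_tool([
  [1,[0,0.2,0.2],[0,0,0]],
  [0,[0,0,0],[0,0,0]],
  [0,[0,0,0],[0,0,0]],
  [0,[0,0,0],[0,0,0]],
  [0,[0,0,0],[0,0,0]],
  [0,[0,0,0],[0,0,0]],
  [0,[0,0,0],[0,0,0]],
  [0,[0,0,0],[0,0,0]],
  [0,[0,0,0],[0,0,0]],
], force=20)

```text
time_s: 5.0
tool_pos: [0.4638, 0.3232, 0.0048]
tool_rot: [-179.5, -0.3, 0.6]
force: [-0.4, 0.7, -0.2]
grip_width: 0.0489
```

Request:
servo_tool([
  [0,[0,0,-1.5],[0,0,0]],
  [0,[0,0,-2.5],[0,0,0]],
  [0,[0,0,-2.5],[0,0,0]],
  [0,[0.2,1,-1.5],[0,0,0]],
  [0,[0.4,3,0],[0,0,0]],
  [0,[0.4,3.5,0],[0,0,0]],
  [0,[0.4,3.5,0],[0,0,0]],
  [0,[0.4,3.5,0],[0,0,0]],
  [0,[0.4,3.5,0],[0,0,0]],
  [0,[0.4,3.5,0],[0,0,0]],
  [0,[0.4,3.5,0],[0,0,0]],
  [0,[0.4,3.5,0],[0,0,0]],
  [0,[0.4,3,0],[0,0,0]],
  [0,[0,3,0],[0,0,0]],
  [0,[0,2,0],[0,0,0]],
  [0,[0,1,0],[0,0,0]],
  [0,[0,0,0],[0,0,0]],
  [0,[0,0,0],[0,0,0]],
])

```text
time_s: 6.5
tool_pos: [0.5067, -0.0652, 0.0842]
tool_rot: [-179.3, -0.4, 1.1]
force: [-0.7, -0.2, -0.8]
grip_width: 0.0488
```

```bash
python3 - <<'E'
from h import *
o,c=wrist(); print(o['tool_pos'],o['tool_rot'],np.abs(o['joint_velocities']).max(),o['qpos'].round(1))
cv2.imwrite('pics/w3.png',c['image'])
print('platen px',proj(c,[.5037,-.1063,.024]))
go(.5075,-.105,.04,1.2)
E
```

```text
[ 0.50673762 -0.06521585  0.08423345] [-179.34705428   -0.40972776    1.0778313 ] 0.3937803184948787 [ 36.5  10.6 -34.2 111.3   6.1  59.7 -89.2]
platen px [371.60018288 221.27603391]
shift cm [-0.04  4.06  4.38] turn [-0.64 -0.41 -0.07]
```

View pics/w3.png

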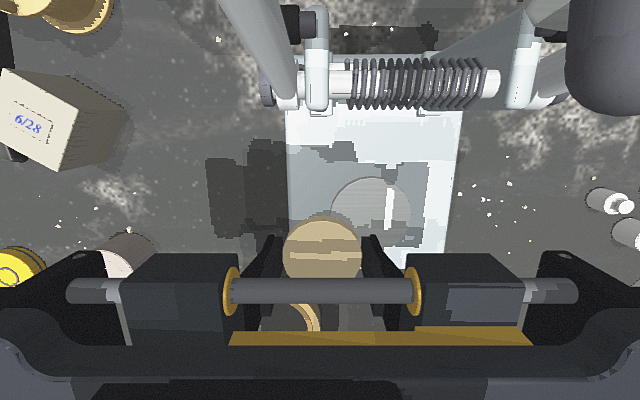

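The platen outline runs from 330 to 411 in columns, with its top edge at row 176. The held stone spans columns 284–362, top edge at row 213. I'll use those edges with the known radii.

```bash
python3 - <<'E'
from h import *
o,c=wrist()
print('platen y',ray(c,330,212,.024),ray(c,411,212,.024),'back edge',ray(c,370,176,.024)-[.034,0,0])
zt=o['tool_pos'][2]+.0052
print('stone',ray(c,284,248,zt),ray(c,362,248,zt),ray(c,323,213,zt)-[.025,0,0], 'tool',o['tool_pos'])
im=c['image'][150:290,250:440]; 
g=cv2.cvtColor(c['image'],cv2.COLOR_BGR2GRAY)
print('col370',g[165:185,372]); print('col323',g[205:222,323])
print('row stone',g[248,276:292],g[248,354:370]); print('row pl',g[212,322:338],g[212,402:420])
E
```

```text
platen y [ 0.51119232 -0.07087945  0.024     ] [ 0.5127507  -0.13795466  0.024     ] back edge [ 0.50836054 -0.10193484  0.024     ]
stone [ 0.5101395  -0.04157429  0.08946678] [ 0.51132496 -0.08930143  0.08946678] [ 0.50844451 -0.06500339  0.08946678] tool [ 0.50678052 -0.0648665   0.08426678]
col370 [163 161 162 160 162 159 160 158 159 164 163 118 120 200 170 177 178 176
 174 174]
col323 [160 160 161 164 164 124 129 123 125 121 128 134 138 135 121 114 210]
row stone [ 34  40  37  34  35  29  40 147 146 139 136 145 138 141 139 142] [140 141 140 142 142 149 116  42  29  32  30  43  35  39  36  40]
row pl [124 123 123 126 125 124 124 125 101 132 131 132 129 131 124 178] [172 169 171 171 168 170 173 168 170 161 160 159 159 161 157 159 158 160]
```

```bash
cat >> h.py <<'E'
from scipy.optimize import least_squares
def circ(c,pts,z,r=None):
    "circle through pixels on plane z -> x,y,r,rms mm"
    P=np.array([ray(c,u,v,z)[:2] for u,v in pts])
    f=(lambda q:np.hypot(*(P-q[:2]).T)-q[2]) if r is None else (lambda q:np.hypot(*(P-q[:2]).T)-r)
    s=least_squares(f,list(P.mean(0))+([.03] if r is None else []),loss='soft_l1',f_scale=.0005); return s.x.round(4),(np.sqrt(np.mean(s.fun**2))*1e3).round(2)
E
python3 - <<'E'
from h import *
o,c=wrist(); im=cv2.cvtColor(c['image'],cv2.COLOR_BGR2LAB).astype(int)
m=((im[:,:,2]-128)>12).astype(np.uint8); m[:200]=0; m[277:]=0; m[:,:270]=0; m[:,375:]=0
m=cv2.morphologyEx(m,cv2.MORPH_OPEN,np.ones((5,5)))
pts=[]
for v in range(222,274,3):
    x=np.flatnonzero(m[v]); 
    if len(x)>20: pts+=[(x[0]-.5,v),(x[-1]+.5,v)]
for u in range(300,348,3):
    y=np.flatnonzero(m[:,u]); pts.append((u,y[0]-.5))
print([tuple(int(a) for a in p) for p in pts[::3]])
for dz in (-.008,-.004,0,.004,.0075): z=o['tool_pos'][2]+dz; print(dz,circ(c,pts,z),circ(c,pts,z,.025))
print(o['tool_pos'])
# platen edge
g=cv2.GaussianBlur(cv2.cvtColor(c['image'],cv2.COLOR_BGR2GRAY),(3,3),0)
E
```

```text
[(301, 222), (348, 225), (289, 231), (355, 234), (285, 240), (358, 243), (282, 249), (361, 252), (282, 258), (360, 261), (284, 267), (357, 270), (300, 224), (309, 217), (318, 215), (327, 215), (336, 218), (345, 223)]
-0.008 (array([ 0.4998, -0.0641,  0.0267]), np.float64(0.63)) (array([ 0.5019, -0.064 ]), np.float64(1.57))
-0.004 (array([ 0.5019, -0.0641,  0.0261]), np.float64(0.62)) (array([ 0.5032, -0.064 ]), np.float64(1.1))
0 (array([ 0.504 , -0.0641,  0.0255]), np.float64(0.6)) (array([ 0.5046, -0.064 ]), np.float64(0.72))
0.004 (array([ 0.5061, -0.0641,  0.0249]), np.float64(0.59)) (array([ 0.5059, -0.0641]), np.float64(0.6))
0.0075 (array([ 0.5079, -0.0641,  0.0243]), np.float64(0.58)) (array([ 0.5073, -0.064 ]), np.float64(0.78))
[ 0.50682254 -0.06414952  0.08428443]
```

Request:
servo_tool([
  [0,[0.1,1.5,0.3],[-0.6,-0.4,0]],
  [0,[0,1.5,0.8],[0,0,0]],
  [0,[0,0.6,1.2],[0,0,0]],
  [0,[0,0,0.8],[0,0,0]],
  [0,[0,0,0],[0,0,0]],
  [0,[0,0,0],[0,0,0]],
])

```text
time_s: 7.15
tool_pos: [0.509, -0.0991, 0.049]
tool_rot: [-179.9, 0.1, 1.7]
force: [-0.1, -0.7, -0.4]
grip_width: 0.0491
```

```bash
python3 - <<'E'
from h import *
go(.5083,-.1044,.0293,1.2)
E
```

```text
shift cm [-0.08  0.53  1.97] turn [-0.06  0.07  0.48]
```

Request:
servo_tool([
  [0,[-0.1,0.5,0.5],[0,0,0.4]],
  [0,[0,0,0.5],[0,0,0]],
  [0,[0,0,0.4],[0,0,0]],
  [0,[0,0,0.2],[0,0,0]],
  [0,[0,0,0],[0,0,0]],
  [0,[0,0,0],[0,0,0]],
])

```text
time_s: 7.65
tool_pos: [0.5077, -0.1033, 0.0309]
tool_rot: [-179.9, 0.1, 1.3]
force: [0.3, 0.2, 0.1]
grip_width: 0.0489
```

```bash
python3 - <<'E'
from h import *
go(.5083,-.1044,.0290,1.2)
E
```

```text
shift cm [0.06 0.11 0.19] turn [-0.12  0.12  0.11]
```

Request:
servo_tool([
  [0,[0.05,0.1,0.2],[0,0,0]],
  [0,[0,0,0],[0,0,0]],
  [1,[0,0,0],[0,0,0]],
  [1,[0,0,0],[0,0,0]],
  [1,[0,0,0],[0,0,0]],
  [1,[0,0,-0.5],[0,0,0]],
  [1,[0,0,-2],[0,0,0]],
  [1,[0,0,-2.5],[0,0,0]],
  [1,[-0.3,-1.5,-2],[0,0,0]],
  [1,[-0.5,-3.5,0],[0,0,0]],
  [1,[-0.8,-3.5,0],[0,0,0]],
  [1,[-0.8,-3.5,0],[0,0,0]],
  [1,[-0.8,-3.5,0],[0,0,0]],
  [1,[-0.8,-3,0],[0,0,0]],
  [1,[-0.8,-2,0],[0,0,0]],
  [1,[0,0,0],[0,0,0]],
  [1,[0,0,0],[0,0,0]],
])

```text
time_s: 9.07
tool_pos: [0.458, 0.1073, 0.1101]
tool_rot: [180.0, -0.6, 1.1]
force: [0.8, -0.7, 1.4]
grip_width: 0.0866
```

```bash
python3 - <<'E'
from h import *
o,c=wrist(); print(o['tool_pos'],o['tool_rot'],o['qpos'].round(1)); 
p=proj(c,[.4548,.1187,.037]); print(p)
cv2.imwrite('pics/w4.png',c['image']); go(.4548,.1187,.010,1.2)
E
```

```text
[0.45800487 0.10729594 0.11008526] [179.97575522  -0.63439579   1.11909868] [  26.     3.6  -43.3  115.     3.    61.9 -107.5]
[308.80094852 215.25341499]
shift cm [-0.41 -1.13 10.01] turn [-0.01 -0.63 -0.1 ]
```

View pics/w4.png

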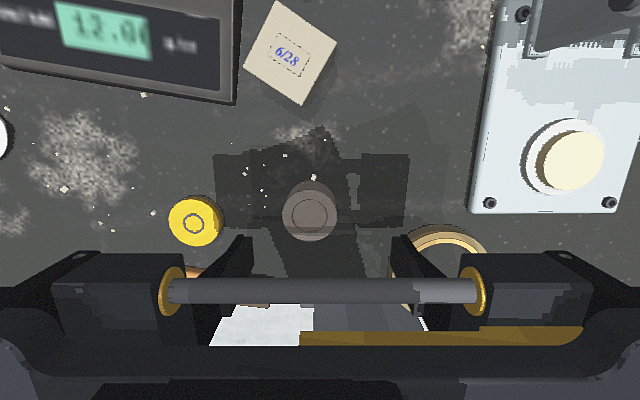

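The stone sits on the platen (stone x 538–608, y 131–189; platen left edge 521, top edge 118). The drum top is about x 281–338, y 180–241, and the cap top is centred near (194,222).

```bash
cat >> h.py <<'E'
def edge(c,u,v,rlo,rhi,pol,n=48,lab=None):
    "strongest radial edge (pol +1: brighter inside) per direction, px"
    g=cv2.GaussianBlur(c['image'] if lab is None else cv2.cvtColor(c['image'],cv2.COLOR_BGR2LAB)[:,:,lab:lab+1],(3,3),0); g=g.reshape(400,640,-1).mean(2); out=[]
    for a in np.linspace(0,2*np.pi,n,endpoint=False):
        r=np.arange(rlo,rhi,.5); x=(u+r*np.cos(a)).astype(np.float32); y=(v+r*np.sin(a)).astype(np.float32)
        p=cv2.remap(g.astype(np.float32),x[None],y[None],1)[0]; d=pol*(p[:-4]-p[4:]); k=d.argmax()
        if d[k]>12: out.append((x[k+2],y[k+2]))
    return out
E
python3 - <<'E'
from h import *
o,c=wrist(); print(o['tool_pos'],np.abs(o['joint_velocities']).max())
for n,u,v,lo,hi,pol,z,r,lab in (('stone',573,160,26,38,1,.034,.025,2),('platen',565,155,36,50,-1,.024,.034,None),('platen+',565,155,36,50,1,.024,.034,None),('cap',194,222,20,34,1,.014,.025,2),('drum',309,211,22,34,1,.037,.0245,None),('drum-',309,211,22,34,-1,.037,.0245,None)):
    p=edge(c,u,v,lo,hi,pol,lab=lab); print(n,len(p),circ(c,p,z),circ(c,p,z,r))
E
```

```text
[0.45801522 0.10747459 0.11011944] 1.3310856019501824
stone 3 (array([ 0.5062, -0.1034,  0.0253]), np.float64(0.0)) (array([ 0.5063, -0.1035]), np.float64(0.28))
platen 23 (array([ 0.5085, -0.0995,  0.0336]), np.float64(1.34)) (array([ 0.5083, -0.1001]), np.float64(1.41))
platen+ 16 (array([ 0.508 , -0.1039,  0.0332]), np.float64(1.72)) (array([ 0.5082, -0.1047]), np.float64(1.59))
cap 48 (array([0.4365, 0.2319, 0.0246]), np.float64(0.74)) (array([0.4365, 0.2317]), np.float64(0.74))
drum 47 (array([0.4546, 0.1185, 0.0244]), np.float64(2.66)) (array([0.4547, 0.1185]), np.float64(2.6))
drum- 11 (array([0.461 , 0.1189, 0.0257]), np.float64(1.33)) (array([0.4601, 0.1186]), np.float64(1.52))
```

Request:
servo_tool([
  [1,[-0.3,-0.9,1.5],[0,-0.6,0]],
  [1,[0,0,2],[0,0,0]],
  [1,[0,0,2],[0,0,0]],
  [1,[0,0,1],[0,0,0]],
  [1,[0,0,0],[0,0,0]],
  [1,[0,0,0],[0,0,0]],
])

```text
time_s: 9.67
tool_pos: [0.4602, 0.1068, 0.0438]
tool_rot: [179.9, -0.2, 0.1]
force: [0.2, 1.0, 0.3]
grip_width: 0.0869
```

```bash
python3 - <<'E'
from h import *
go(.4547,.1185,.010,1.2); o,c=wrist(); print(ray(c,*proj(c,[.5,-.1,.03]),.03))
E
```

```text
shift cm [-0.56 -1.18  3.38] turn [ 0.12 -0.19 -1.07]
[ 0.5  -0.1   0.03]
```

Request:
servo_tool([
  [1,[-0.5,-1.1,0],[0,0,-1]],
  [1,[0,0,0],[0,0,0]],
  [1,[0,0,0],[0,0,0]],
])

```text
time_s: 9.97
tool_pos: [0.4568, 0.118, 0.0462]
tool_rot: [179.9, -0.4, 1.1]
force: [-0.5, -0.4, -0.3]
grip_width: 0.0872
```

```bash
python3 - <<'E'
from h import *
go(.4547,.1185,.010,1.2)
E
```

```text
shift cm [-0.23 -0.06  3.62] turn [ 0.15 -0.4  -0.12]
```

Request:
servo_tool([
  [1,[-0.2,0,1.2],[0,-0.4,0]],
  [1,[-0.1,0,1.2],[0,0,0]],
  [1,[-0.1,0,0.8],[0,0,0]],
  [1,[0,0,0.2],[0,0,0]],
  [1,[0,0,0],[0,0,0]],
])

```text
time_s: 10.38
tool_pos: [0.4532, 0.1184, 0.0097]
tool_rot: [179.8, -0.1, 1.2]
force: [0.3, -0.3, 0.2]
grip_width: 0.0871
```

```bash
python3 - <<'E'
from h import *
go(.4547,.1185,.010,1.2)
E
```

```text
shift cm [ 0.15 -0.01 -0.03] turn [ 0.18 -0.11 -0.04]
```

Request:
servo_tool([
  [1,[0.15,0,0],[0,0,0]],
  [0,[0,0,0],[0,0,0]],
  [0,[0,0,0],[0,0,0]],
  [0,[0,0,0],[0,0,0]],
  [0,[0,0,0],[0,0,0]],
  [0,[0,0,0],[0,0,0]],
  [0,[0,0,0],[0,0,0]],
  [0,[0,0,0],[0,0,0]],
  [0,[0,0,0],[0,0,0]],
], force=30)

```text
time_s: 11.13
tool_pos: [0.4554, 0.1184, 0.01]
tool_rot: [179.8, -0.1, 1.1]
force: [1.4, 0.7, -1.6]
grip_width: 0.0484
```

Request:
servo_tool([
  [0,[0,0,-1],[0,0,0]],
  [0,[0,0,-2.2],[0,0,0]],
  [0,[0,0,-2.5],[0,0,0]],
  [0,[0,0,-2],[0,0,0]],
  [0,[0.5,1.5,-0.5],[0,0,0]],
  [0,[0.8,3,0],[0,0,0]],
  [0,[0.8,3,0],[0,0,0]],
  [0,[0.8,3,0],[0,0,0]],
  [0,[0.8,3,0],[0,0,0]],
  [0,[0.8,3,0],[0,0,0]],
  [0,[0.5,2,0],[0,0,0]],
  [0,[0,1,0],[0,0,0]],
  [0,[0,0,0],[0,0,0]],
  [0,[0,0,0],[0,0,0]],
])

```text
time_s: 12.3
tool_pos: [0.5076, -0.0798, 0.1013]
tool_rot: [179.9, 0.1, 1.7]
force: [-0.0, 1.0, -2.9]
grip_width: 0.0484
```

```bash
python3 - <<'E'
from h import *
go(.5083,-.1044,.06,1.2)
o,c=wrist(); print(o['tool_pos']); cv2.imwrite('pics/w5.png',c['image'])
E
```

```text
shift cm [0.   2.45 4.13] turn [0.13 0.05 0.52]
[ 0.50755734 -0.07978805  0.10127716]
```

```bash
python3 - <<'E'
from h import *
o,c=wrist(); t=o['tool_pos']; z=t[2]+.027
p=proj(c,[t[0]-.0007,t[1],z]); print(p)
for pol in (-1,1):
  q=[k for k in edge(c,*p,34,56,pol,n=72) if k[1]<p[1]+25]
  print(pol,len(q),circ(c,q,z),circ(c,q,z,.0245),t.round(4))
g=cv2.cvtColor(c['image'],cv2.COLOR_BGR2GRAY); print(g[190:275:2,int(p[0])]); print(g[int(p[1]),260:380:2])
E
```

```text
[322.11884232 274.22640416]
-1 9 (array([ 0.5519, -0.0768,  0.029 ]), np.float64(2.48)) (array([ 0.5465, -0.0777]), np.float64(2.48)) [ 0.5074 -0.0795  0.1012]
1 36 (array([ 0.5063, -0.0793,  0.0245]), np.float64(1.16)) (array([ 0.5063, -0.0793]), np.float64(1.16)) [ 0.5074 -0.0795  0.1012]
[178 177 176 177 178 177 178 164 140 123 143  94  96 100  94 101  97  97
  97  97  99  98 133 159 131 133 131 132 100 105 100 105 104 101 138 133
 135 136 101 104 105 106 102]
[ 19  43  38  38  36  41  28  34  25 104 102 103 106 103 101 101 100  85
 100 104 109 109 106 106 108 104 101 102 103 104 105 102 108 104 105 102
 104 100 102 101 106 105 108 103 109  87 107 107 106 104 104 107 110  87
  33  33  36  43  41  42]
```

Request:
servo_tool([
  [0,[0,1,0.2],[0,0,0.5]],
  [0,[0,1,0.8],[0,0,0]],
  [0,[0,0.3,1.2],[0,0,0]],
  [0,[0,0,0.9],[0,0,0]],
  [0,[0,0,0],[0,0,0]],
  [0,[0,0,0],[0,0,0]],
])

```text
time_s: 12.9
tool_pos: [0.5069, -0.0986, 0.0663]
tool_rot: [179.9, 0.2, 1.8]
force: [-0.5, 0.4, -3.1]
grip_width: 0.0484
```

```bash
python3 - <<'E'
from h import *
go(.5083,-.1044,.0445,1.2)
E
```

```text
shift cm [0.12 0.58 2.18] turn [0.07 0.16 0.57]
```

Request:
servo_tool([
  [0,[0.15,0.6,0.4],[0,0,0.5]],
  [0,[0,0,0.6],[0,0,0]],
  [0,[0,0,0.5],[0,0,0]],
  [0,[0,0,0.2],[0,0,0]],
  [0,[0,0,0],[0,0,0]],
  [0,[0,0,0],[0,0,0]],
])

```text
time_s: 13.4
tool_pos: [0.5086, -0.1041, 0.0469]
tool_rot: [180.0, 0.2, 1.3]
force: [0.2, -0.5, -2.9]
grip_width: 0.0483
```

```bash
python3 - <<'E'
from h import *
go(.5083,-.1044,.0442,1.2)
E
```

```text
shift cm [-0.03  0.02  0.27] turn [0.01 0.21 0.09]
```

Request:
servo_tool([
  [0,[0,0,0.15],[0,0,0]],
  [0,[0,0,0.1],[0,0,0]],
  [0,[0,0,0],[0,0,0]],
])

```text
time_s: 13.65
tool_pos: [0.5091, -0.104, 0.0447]
tool_rot: [180.0, 0.2, 1.3]
force: [-0.9, -0.5, -2.5]
grip_width: 0.0482
```

Request:
servo_tool([
  [1,[0,0,0],[0,0,0]],
  [1,[0,0,0],[0,0,0]],
  [1,[0,0,0],[0,0,0]],
  [1,[0,0,-0.5],[0,0,0]],
  [1,[0,0,-1.8],[0,0,0]],
  [1,[0,0,-2],[0,0,0]],
  [1,[-0.3,-1.5,-2],[0,0,0]],
  [1,[-0.8,-3.8,0],[0,0,0]],
  [1,[-0.8,-3.8,0],[0,0,0]],
  [1,[-0.8,-3.8,0],[0,0,0]],
  [1,[-0.8,-3.8,0],[0,0,0]],
  [1,[-0.8,-3.8,0],[0,0,0]],
  [1,[-0.8,-3.5,0],[0,0,0]],
  [1,[-0.8,-3.5,0],[0,0,0]],
  [1,[-0.6,-3,0],[0,0,0]],
  [1,[0,-1,0],[0,0,0]],
  [1,[0,0,0],[0,0,0]],
  [1,[0,0,0],[0,0,0]],
])

```text
time_s: 15.15
tool_pos: [0.4425, 0.2234, 0.123]
tool_rot: [179.9, -1.3, 1.1]
force: [0.6, -0.8, 0.0]
grip_width: 0.0872
```

```bash
python3 - <<'E'
from h import *
o,c=wrist(); print(o['tool_pos'],o['tool_rot'],o['qpos'].round(1),np.abs(o['joint_velocities']).max())
p=proj(c,[.4366,.2318,.014]); print(p)
e=edge(c,*p,20,42,1,lab=2); e=[k for k in e if k[1]<238]; print(len(e),circ(c,e,.014),circ(c,e,.014,.025))
go(.4366,.2318,.04,1.2)
E
```

```text
[0.44253785 0.22336908 0.12299403] [179.85372226  -1.29947051   1.0671814 ] [  17.4    6.9  -50.   111.2    6.8   63.4 -124.3] 0.9922186641483292
[313.03224678 206.99562014]
48 (array([0.4369, 0.2322, 0.0249]), np.float64(0.29)) (array([0.4369, 0.2322]), np.float64(0.31))
shift cm [-0.79 -0.91  8.28] turn [ 0.15 -1.31 -0.19]
```

Request:
servo_tool([
  [1,[-0.8,-0.9,1],[0,-1.2,0]],
  [1,[-0.2,-0.2,1.5],[0,0,0]],
  [1,[0,0,1.8],[0,0,0]],
  [1,[0,0,1.2],[0,0,0]],
  [1,[0,0,0],[0,0,0]],
  [1,[0,0,0],[0,0,0]],
])

```text
time_s: 15.7
tool_pos: [0.4379, 0.224, 0.067]
tool_rot: [179.6, -0.3, 0.1]
force: [0.6, -0.3, 0.7]
grip_width: 0.0869
```

```bash
python3 - <<'E'
from h import *
go(.4369,.2322,.005,1.2)
E
```

```text
shift cm [-0.13 -0.86  6.19] turn [ 0.42 -0.28 -1.08]
```

Request:
servo_tool([
  [1,[-0.1,-0.8,0.8],[0.4,0,-1]],
  [1,[0,-0.2,1.2],[0,0,0]],
  [1,[0,-0.2,1.2],[0,0,0]],
  [1,[0,-0.2,0.8],[0,0,0]],
  [1,[0,0,0],[0,0,0]],
  [1,[0,0,0],[0,0,0]],
])

```text
time_s: 16.2
tool_pos: [0.4391, 0.2382, 0.0243]
tool_rot: [-180.0, -0.4, 1.0]
force: [-1.0, 0.4, 0.2]
grip_width: 0.0865
```

```bash
python3 - <<'E'
from h import *
go(.4369,.2322,.005,1.2)
E
```

```text
shift cm [-0.24  0.6   1.93] turn [-0.03 -0.42 -0.17]
```

Request:
servo_tool([
  [1,[-0.2,0.6,0.4],[0,-0.3,0]],
  [1,[0,0,0.7],[0,0,0]],
  [1,[0,0,0.5],[0,0,0]],
  [1,[0,0,0],[0,0,0]],
  [1,[0,0,0],[0,0,0]],
])

```text
time_s: 16.62
tool_pos: [0.4373, 0.2316, 0.007]
tool_rot: [-180.0, -0.1, 1.0]
force: [0.3, -0.2, -0.2]
grip_width: 0.087
```

```bash
python3 - <<'E'
from h import *
go(.4369,.2322,.005,1.2)
E
```

```text
shift cm [-0.04 -0.07  0.2 ] turn [-0.02 -0.12 -0.16]
```

Request:
servo_tool([
  [1,[0,0,0.15],[0,0,0]],
  [0,[0,0,0],[0,0,0]],
  [0,[0,0,0],[0,0,0]],
  [0,[0,0,0],[0,0,0]],
  [0,[0,0,0],[0,0,0]],
  [0,[0,0,0],[0,0,0]],
  [0,[0,0,0],[0,0,0]],
  [0,[0,0,0],[0,0,0]],
  [0,[0,0,0],[0,0,0]],
], force=30)

```text
time_s: 17.37
tool_pos: [0.4382, 0.232, 0.0064]
tool_rot: [-179.9, -0.2, 1.0]
force: [-0.5, -0.0, -1.1]
grip_width: 0.049
```

Request:
servo_tool([
  [0,[0,0,-1],[0,0,0]],
  [0,[0,0,-2.5],[0,0,0]],
  [0,[0,0,-3],[0,0,0]],
  [0,[0,0,-3],[0,0,0]],
  [0,[0.5,1.5,-2],[0,0,0]],
  [0,[0.8,3.2,0],[0,0,0]],
  [0,[0.8,3.2,0],[0,0,0]],
  [0,[0.8,3.2,0],[0,0,0]],
  [0,[0.8,3.2,0],[0,0,0]],
  [0,[0.8,3.2,0],[0,0,0]],
  [0,[0.8,3.2,0],[0,0,0]],
  [0,[0.8,3.2,0],[0,0,0]],
  [0,[0.6,3,0],[0,0,0]],
  [0,[0,2.5,0],[0,0,0]],
  [0,[0,1.5,0],[0,0,0]],
  [0,[0,0,0],[0,0,0]],
  [0,[0,0,0],[0,0,0]],
])

```text
time_s: 18.78
tool_pos: [0.5124, -0.0853, 0.1355]
tool_rot: [-180.0, -0.4, 1.8]
force: [0.8, 0.1, -1.4]
grip_width: 0.0488
```

```bash
python3 - <<'E'
from h import *
o,c=wrist(); t=o['tool_pos']; z=t[2]+.0085
p=proj(c,[t[0],t[1],z]); print(p)
q=[k for k in edge(c,*p,30,56,1,n=72,lab=2) if k[1]<p[1]+20]
print(len(q),circ(c,q,z),circ(c,q,z,.025),t.round(4),o['tool_rot'],o['force'])
cv2.imwrite('pics/w6.png',c['image']); go(.508,-.1044,.095,1.2)
E
```

```text
[321.96863875 256.36275606]
48 (array([ 0.513 , -0.0851,  0.0245]), np.float64(0.73)) (array([ 0.5125, -0.085 ]), np.float64(0.74)) [ 0.5124 -0.0853  0.1355] [-179.98179957   -0.42447834    1.80553094] [ 0.77320979  0.12471217 -1.41462679]
shift cm [-0.53  1.88  4.05] turn [ 0.02 -0.43  0.63]
```

View pics/w6.png

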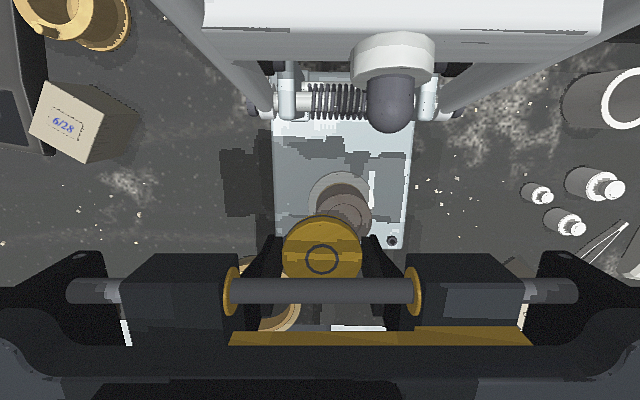

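The cap is centred in the grip, with the drum standing upright on the stone and platen at about (345,210).

Request:
servo_tool([
  [0,[-0.5,1,0],[0,-0.4,0.6]],
  [0,[0,0.8,0.6],[0,0,0]],
  [0,[0,0.2,1.2],[0,0,0]],
  [0,[0,0,0.9],[0,0,0]],
  [0,[0,0,0],[0,0,0]],
  [0,[0,0,0],[0,0,0]],
])

```text
time_s: 19.33
tool_pos: [0.5069, -0.1016, 0.1055]
tool_rot: [-179.9, 0.1, 1.7]
force: [-0.2, 0.8, -1.6]
grip_width: 0.0489
```

```bash
python3 - <<'E'
from h import *
go(.508,-.1044,.078,1.2)
E
```

```text
shift cm [0.11 0.29 2.75] turn [-0.07  0.07  0.46]
```

Request:
servo_tool([
  [0,[0.1,0.3,0.7],[0,0,0.4]],
  [0,[0,0,0.8],[0,0,0]],
  [0,[0,0,0.6],[0,0,0]],
  [0,[0,0,0.3],[0,0,0]],
  [0,[0,0,0],[0,0,0]],
  [0,[0,0,0],[0,0,0]],
])

```text
time_s: 19.83
tool_pos: [0.5077, -0.103, 0.078]
tool_rot: [-179.8, 0.2, 1.4]
force: [-0.1, -0.2, -1.2]
grip_width: 0.0494
```

```bash
python3 - <<'E'
from h import *
go(.508,-.1044,.0778,1.2)
E
```

```text
shift cm [0.02 0.14 0.02] turn [-0.16  0.15  0.16]
```

Request:
servo_tool([
  [0,[0,0,0.05],[0,0,0]],
  [0.8,[0,0,0],[0,0,0]],
  [1,[0,0,0],[0,0,0]],
  [1,[0,0,0],[0,0,0]],
  [1,[0,0,-0.5],[0,0,0]],
  [1,[0,0,-1.5],[0,0,0]],
  [1,[0,0,-2],[0,0,0]],
  [1,[-1,0,-2],[0,0,0]],
  [1,[-1.5,0,-1.5],[0,0,-7]],
  [1,[-1.5,0,-1],[0,0,-7]],
  [1,[-1,0,-1],[0,0,-7]],
  [1,[0,0,0],[0,0,-7]],
  [1,[0,0,0],[0,0,0]],
  [1,[0,0,0],[0,0,0]],
])

```text
time_s: 21.0
tool_pos: [0.4606, -0.1087, 0.1852]
tool_rot: [179.7, -0.4, 30.1]
force: [0.0, 0.4, -0.5]
grip_width: 0.0869
```

```bash
python3 - <<'E'
from h import *
a=cam('top'); b=cam('scene')
def P(c): return np.array([[c['fx'],0,c['cx']],[0,c['fy'],c['cy']],[0,0,1]])@np.c_[cv2.Rodrigues(c['rvec'])[0],c['tvec']]
for u,v in (((562,132),(543,280)),((601,132),(565,304)),((52,141),(363,62))):
    X=cv2.triangulatePoints(P(a),P(b),np.array(u)*.8,np.array(v)*.8).ravel(); X=X[:3]/X[3]
    print('rail',X.round(3),proj(a,X)/.8,proj(b,X)/.8)
o,c=wrist(); print(o['tool_pos'],o['tool_rot'],o['qpos'].round(1))
for z in (.085,):
    p=proj(c,[.508,-.104,z]); print(p); cv2.imwrite('pics/w7.png',c['image'])
    q=edge(c,*p,16,50,1,n=72,lab=2); print(len(q),circ(c,q,z),circ(c,q,z,.025))
# kinematic fit
D=np.array([[.1918,-.6205,.2215,83.17],[.4487,.3285,.1549,100.8],[.4652,.3275,.0299,105.9],[.4628,.3249,.0057,107],[.5067,-.0652,.0842,111.3],[.458,.1073,.1101,115],[.4425,.2234,.123,111.2]])
y=(D[:,:3]**2).sum(1); A=np.c_[np.ones(7),np.cos(np.radians(D[:,3])),2*D[:,2]]
s=np.linalg.lstsq(A,y,rcond=None)[0]; k=s[2]; print('k',k,'a2+b2',s[0]+k*k,'2ab',s[1],'res',(A@s-y).round(4))
E
```

```text
rail [ 0.726 -0.308  0.325] [562.06782623 131.76446627] [542.80316837 280.07821018]
rail [ 0.727 -0.38   0.326] [601.43158759 130.53005927] [563.73400459 304.5144063 ]
rail [0.731 0.628 0.312] [ 52.45846457 139.44697167] [362.05068697  62.21066241]
[ 0.46049252 -0.10837436  0.18461615] [179.71956118  -0.36149992  30.15174402] [ 45.7  -1.1 -34.9 109.6  -0.7  70.9 -48.8]
[342.98707562 157.90681049]
72 (array([ 0.5059, -0.1026,  0.0245]), np.float64(0.19)) (array([ 0.5058, -0.1026]), np.float64(0.51))
k -0.11646341752940985 a2+b2 0.477127648998094 2ab 0.4849404802249595 res [-0.0012  0.0034 -0.0008  0.0007 -0.0003 -0.0004 -0.0013]
```

Request:
servo_tool([
  [0.5,[0,0,-0.8],[0,0,-7]],
  [0.5,[0,0,-0.8],[0,0,-7]],
  [0.5,[0,0,-0.8],[0,0,-7]],
  [0.5,[0,0,-0.8],[0,0,-7]],
  [0.5,[0,0,-0.8],[0,0,-7]],
  [0.5,[0,0,-0.8],[0,0,-7]],
  [0.5,[0,0,-0.8],[0,0,-7]],
  [0.5,[0,0,-0.8],[0,0,-6]],
  [0.5,[0,0,0],[-6,0,0]],
  [0.5,[0,0,0],[-7,0,0]],
  [0.5,[0,0,0],[-7,0,0]],
  [0.5,[0,0,0],[-7,0,0]],
  [0.5,[0,0,0],[-7,0,0]],
  [0.5,[0,0,0],[-4,0,0]],
  [0.5,[0,0,0],[0,0,0]],
  [0.5,[0,0,0],[0,0,0]],
])

```text
time_s: 22.48
tool_pos: [0.4902, -0.1096, 0.2293]
tool_rot: [156.0, -1.3, 87.2]
force: [0.0, 0.1, 0.0]
grip_width: 0.0433
```

```bash
cat >> h.py <<'E'
def tilt(o=None):
    "tool axes in world, forward tilt from down, cm to bar-type goals"
    o=o or env.get_obs(); M=R.from_euler('xyz',o['tool_rot'],degrees=True).as_matrix()
    print('pos',o['tool_pos'].round(4),'grasp',(o['tool_pos']-.019*M[:,2]).round(4),'theta',np.degrees(np.arctan2(M[0,2],-M[2,2])).round(1),'F',o['force'].round(1),'w',round(o['grip_width'],4),'q',o['qpos'].round(1)); print(M.T.round(3)); return o,M
def grasp(x,y,z,theta,yaw=1.2):
    "tool shift/turn bringing the grasp point to x,y,z at forward tilt theta"
    o,M=tilt(); th=np.radians(theta); zt=np.array([np.sin(th),0,-np.cos(th)]); yt=np.array([np.cos(th),0,np.sin(th)])
    G=R.from_euler('z',yaw,degrees=True).as_matrix()@np.c_[np.cross(yt,zt),yt,zt]
    print('to goal: shift cm (tool)',(M.T@(np.array([x,y,z])+.019*G[:,2]-o['tool_pos'])*100).round(2),'turn',R.from_matrix(M.T@G).as_rotvec(degrees=True).round(1))
E
python3 - <<'E'
from h import *
grasp(.635,-.1013,.268,45)
E
```

```text
pos [ 0.4902 -0.1096  0.2293] grasp [ 0.4824 -0.1096  0.2467] theta 24.0 F [0.  0.1 0. ] w 0.0433 q [ 24.5 -17.2  -8.9 121.8 -11.3  52.4  17.5]
[[ 0.048  0.999  0.022]
 [ 0.912 -0.053  0.407]
 [ 0.407  0.001 -0.913]]
to goal: shift cm (tool) [ 1.67 15.41  4.15] turn [-20.9   1.2  -4. ]
```

Request:
servo_tool([
  [0.5,[0,1.6,0],[0,0,-2]],
  [0.5,[0,2,-0.6],[-2,0,-2]],
  [0.5,[0,2,-0.8],[-3,0,0]],
  [0.5,[0,2,-0.8],[-3,0,0]],
  [0.5,[0,2,-0.8],[-4,0,0]],
  [0.5,[0,1,-0.4],[-3,0,0]],
  [0.5,[0,0,0],[0,0,0]],
  [0.5,[0,0,0],[0,0,0]],
])

```text
time_s: 23.15
tool_pos: [0.5734, -0.1211, 0.3086]
tool_rot: [141.8, 0.5, 89.7]
force: [-0.0, 0.1, -0.6]
grip_width: 0.0435
```

```bash
python3 - <<'E'
from h import *
grasp(.596,-.1015,.314,40)
E
```

```text
pos [ 0.5734 -0.1211  0.3086] grasp [ 0.5617 -0.1209  0.3235] theta 38.2 F [-0.   0.1 -0.6] w 0.0435 q [ 25.5 -17.2  -8.8 118.1 -17.8  42.9  25.3]
[[ 0.005  1.    -0.009]
 [ 0.785  0.002  0.619]
 [ 0.619 -0.01  -0.785]]
to goal: shift cm (tool) [2.01 2.17 2.85] turn [-1.8  1.3 -0.8]
```

Request:
servo_tool([
  [0.5,[0.8,0.9,0.5],[0,0,0]],
  [0.5,[0.8,0.9,0.5],[0,0,0]],
  [0.5,[0.3,0.3,0],[0,1,-0.8]],
  [0.5,[0,0,0],[0,0,0]],
  [0.5,[0,0,0],[0,0,0]],
])

```text
time_s: 23.57
tool_pos: [0.5936, -0.107, 0.3099]
tool_rot: [142.7, 0.2, 90.3]
force: [0.2, 0.5, -0.7]
grip_width: 0.0436
```

```bash
python3 - <<'E'
from h import *
grasp(.635,-.1013,.268,40)
o,c=wrist(); print('bar px',[proj(c,[.635+.0105*k*-1*.1,-.1013+.05*k,.268]).round(1) for k in (-1,0,1)])
cv2.imwrite('pics/w8.png',c['image'])
E
```

```text
pos [ 0.5936 -0.107   0.3099] grasp [ 0.5821 -0.107   0.325 ] theta 37.3 F [ 0.2  0.5 -0.7] w 0.0436 q [ 25.2 -14.5 -10.8 115.5 -16.2  43.2  22.5]
[[-0.005  1.    -0.004]
 [ 0.795  0.007  0.606]
 [ 0.606  0.    -0.795]]
to goal: shift cm (tool) [0.59 0.84 7.74] turn [-2.7  0.7 -0.6]
bar px [array([330.5, 264.2]), array([330.5, 210.8]), array([330.5, 149.7])]
```

View pics/w8.png

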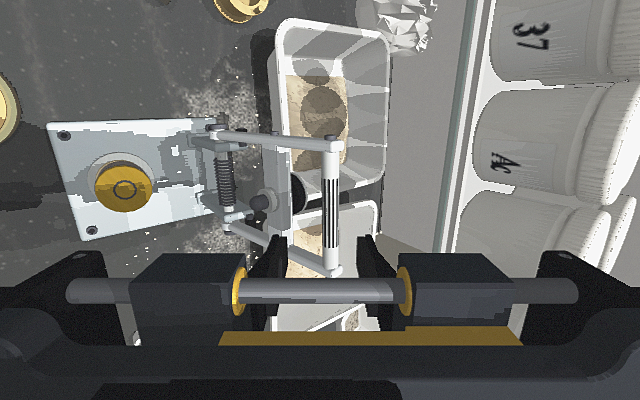

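The bar sleeve runs from (331,178) to (331,248) with its middle at (331,212), within 1–2 px of prediction, and the cap sits centred on the stack at (124,188). Advancing onto the bar.

Request:
servo_tool([
  [0.5,[0.5,0.7,1],[-2,0,0]],
  [0.5,[0,0.1,1.5],[0,0,0]],
  [0.5,[0,0,1.5],[0,0,0]],
  [0.5,[0,0,0.5],[0,0,0]],
  [0.5,[0,0,0],[0,0,0]],
  [0.5,[0,0,0],[0,0,0]],
])

```text
time_s: 24.12
tool_pos: [0.6268, -0.1052, 0.2777]
tool_rot: [140.9, 0.3, 89.9]
force: [-0.2, -0.6, 0.6]
grip_width: 0.044
```

```bash
python3 - <<'E'
from h import *
grasp(.635,-.1013,.268,40)
E
```

```text
pos [ 0.6268 -0.1052  0.2777] grasp [ 0.6149 -0.1051  0.2925] theta 39.1 F [-0.2 -0.6  0.6] w 0.044 q [ 24.6 -10.2 -12.1 116.6 -16.2  35.8  21.9]
[[ 0.002  1.    -0.004]
 [ 0.776  0.001  0.631]
 [ 0.631 -0.005 -0.776]]
to goal: shift cm (tool) [0.43 0.05 3.17] turn [-0.9  1.  -0.8]
```

Request:
servo_tool([
  [0.5,[0.3,0,1],[0,0,-0.8]],
  [0.5,[0.1,0,1.2],[0,0,0]],
  [0.5,[0,0,0.6],[0,0,0]],
  [0.5,[0,0,0],[0,0,0]],
  [0.5,[0,0,0],[0,0,0]],
])

```text
time_s: 24.53
tool_pos: [0.646, -0.1016, 0.2557]
tool_rot: [140.8, 0.9, 90.5]
force: [-0.0, 0.0, 0.4]
grip_width: 0.0436
```

```bash
python3 - <<'E'
from h import *
grasp(.635,-.1013,.268,40)
o,c=wrist(); p=proj(c,[.635,-.1013,.275]); print(p)
g=cv2.cvtColor(c['image'],cv2.COLOR_BGR2GRAY)
for v in (int(p[1])-30,int(p[1])-15,int(p[1])): print(v,g[v,280:370:2])
E
```

```text
pos [ 0.646  -0.1016  0.2557] grasp [ 0.634  -0.1015  0.2704] theta 39.2 F [-0.   0.   0.4] w 0.0436 q [ 24.2  -7.  -13.2 116.5 -14.9  32.3  21.3]
[[-0.009  1.    -0.015]
 [ 0.774  0.016  0.632]
 [ 0.633 -0.006 -0.774]]
to goal: shift cm (tool) [ 0.06 -0.05  0.25] turn [-0.8  1.1  0. ]
[327.89264666 268.21654885]
238 [ 35  36  39  19 105 255 247 247 249 254 245 192 182 176 116  41  43 135
  36  19 128  47  22 125  44  72 156 204 200 199 198 197 197 194 199 196
 199 197 171  19  31  31  31  14  30]
253 [ 28  31  30  17 222 222 230 140 132 133 137 142 147 150  85  50  18 130
  45  21 128  48  17 128  37  94 207 203 201 198 202 198 201 200 198 199
 195 201  96  33  30  33  32  35  33]
268 [ 36  41  34   2 231 240 239 241 223 230 228 225 227 231  70  66  14 131
  42  29 126  48  16 130  42  91 211 198 200 202 203 199 194 200 199 195
 199 195 173  23  31  30  26  41  27]
```

Request:
servo_tool([
  [0.5,[0,0,0.2],[0,0,0]],
  [0,[0,0,0],[0,0,0]],
  [0,[0,0,0],[0,0,0]],
  [0,[0,0,0],[0,0,0]],
  [0,[0,0,0],[0,0,0]],
  [0,[0,0,0],[0,0,0]],
  [0,[0,0,0],[0,0,0]],
  [0,[0,0,0],[0,0,0]],
], force=40)

```text
time_s: 25.25
tool_pos: [0.6457, -0.1021, 0.2538]
tool_rot: [140.9, 0.9, 90.5]
force: [0.9, 0.7, 1.5]
grip_width: 0.0127
```

```bash
cat >> h.py <<'E'
PIV=np.array([.603,-.102,.111])
def arc(psis,thetas):
    "tool-axis rows that carry the grasp point round the pivot (psi: yoke from upright, deg, forward +)"
    o,M=tilt(); g=o['tool_pos']-.019*M[:,2]; d=g-PIV; p0=np.degrees(np.arctan2(-d[0],d[2])); r=np.hypot(d[0],d[2]); th0=np.degrees(np.arctan2(M[0,2],-M[2,2]))
    print('psi now',p0.round(1),'r mm',(r*1e3).round(1)); P=[p0]+list(psis); T=[th0]+list(thetas)
    f=lambda p,t:np.array([-r*np.sin(np.radians(p))+.019*np.sin(np.radians(t)),r*np.cos(np.radians(p))-.019*np.cos(np.radians(t))])
    for a,b,t,u in zip(P,P[1:],T,T[1:]):
        w=f(b,u)-f(a,t); h=np.radians(t); print(b,u,'[0, %.1f, %.1f] turn x %.1f'%(100*(w[0]*np.cos(h)+w[1]*np.sin(h)),100*(w[0]*np.sin(h)-w[1]*np.cos(h)),t-u))
E
python3 - <<'E'
from h import *
arc(range(-5,90,7),np.linspace(39,20,14).round(1))
E
```

```text
pos [ 0.6457 -0.1021  0.2538] grasp [ 0.6338 -0.102   0.2686] theta 39.1 F [0.9 0.7 1.5] w 0.0127 q [ 24.3  -6.8 -13.2 116.5 -14.8  32.3  21.2]
[[-0.008  1.    -0.015]
 [ 0.776  0.016  0.631]
 [ 0.631 -0.006 -0.776]]
psi now -11.0 r mm 160.5
-5 39.0 [0, -1.2, -1.2] turn x 0.1
2 37.5 [0, -1.5, -1.3] turn x 1.5
9 36.1 [0, -1.7, -1.0] turn x 1.4
16 34.6 [0, -1.8, -0.8] turn x 1.5
23 33.2 [0, -1.9, -0.5] turn x 1.4
30 31.7 [0, -2.0, -0.2] turn x 1.5
37 30.2 [0, -2.0, 0.1] turn x 1.5
44 28.8 [0, -2.0, 0.3] turn x 1.4
51 27.3 [0, -1.9, 0.6] turn x 1.5
58 25.8 [0, -1.8, 0.9] turn x 1.5
65 24.4 [0, -1.6, 1.1] turn x 1.4
72 22.9 [0, -1.5, 1.4] turn x 1.5
79 21.5 [0, -1.2, 1.6] turn x 1.4
86 20.0 [0, -1.0, 1.7] turn x 1.5
```

Grip closed at psi −11.0°, r 160.5 mm, which matches the yoke geometry. Starting the arc in segments.

Request:
servo_tool([
  [0,[0,-0.6,-0.6],[0,0,0]],
  [0,[0,-1,-0.9],[0.5,0,0]],
  [0,[0,-1.2,-0.9],[1.5,0,0]],
  [0,[0,-1.4,-0.7],[1.5,0,0]],
  [0,[0,-1,-0.4],[1.5,0,0]],
  [0,[0,0,0],[0,0,0]],
])

```text
time_s: 25.75
tool_pos: [0.5854, -0.1035, 0.2563]
tool_rot: [145.0, 1.0, 90.3]
force: [4.3, -0.2, -8.3]
grip_width: 0.0127
```

```bash
python3 - <<'E'
from h import *
o=env.get_obs(); p=np.degrees(np.arctan2(-(o['tool_pos'][0]-.012-.603),.16))
arc(range(16,90,7),np.linspace(34,20,11).round(1))
E
```

```text
pos [ 0.5854 -0.1035  0.2563] grasp [ 0.5745 -0.1033  0.2718] theta 35.0 F [ 4.3 -0.2 -8.3] w 0.0127 q [ 25.2 -12.8 -12.3 119.3 -14.5  39.5  21.4]
[[-0.006  1.    -0.018]
 [ 0.819  0.015  0.574]
 [ 0.574 -0.011 -0.819]]
psi now 10.0 r mm 163.3
16 34.0 [0, -1.6, -0.6] turn x 1.0
23 32.6 [0, -2.0, -0.5] turn x 1.4
30 31.2 [0, -2.0, -0.2] turn x 1.4
37 29.8 [0, -2.0, 0.1] turn x 1.4
44 28.4 [0, -2.0, 0.4] turn x 1.4
51 27.0 [0, -1.9, 0.7] turn x 1.4
58 25.6 [0, -1.8, 0.9] turn x 1.4
65 24.2 [0, -1.7, 1.2] turn x 1.4
72 22.8 [0, -1.5, 1.4] turn x 1.4
79 21.4 [0, -1.3, 1.6] turn x 1.4
86 20.0 [0, -1.0, 1.7] turn x 1.4
```

Request:
servo_tool([
  [0,[0,-1.2,0],[1,0,0]],
  [0,[0,-1.5,-0.1],[1,0,0]],
  [0,[0,-1.5,0.1],[1,0,0]],
  [0,[0,-1.5,0.2],[1,0,0]],
  [0,[0,-1,0.2],[1,0,0]],
  [0,[0,0,0],[0,0,0]],
])

```text
time_s: 26.25
tool_pos: [0.5523, -0.1042, 0.2465]
tool_rot: [146.1, 1.6, 90.2]
force: [10.1, -3.8, -17.0]
grip_width: 0.0125
```

```bash
python3 - <<'E'
from h import *
arc(range(44,90,6),np.linspace(29,20,8).round(1))
E
```

```text
pos [ 0.5523 -0.1042  0.2465] grasp [ 0.5418 -0.1038  0.2623] theta 33.9 F [ 10.1  -3.8 -17. ] w 0.0125 q [ 25.3 -16.3 -11.6 122.6 -14.4  40.7  22. ]
[[-0.004  1.    -0.028]
 [ 0.83   0.019  0.557]
 [ 0.557 -0.021 -0.83 ]]
psi now 22.0 r mm 163.2
44 29.0 [0, -6.4, -0.1] turn x 4.9
50 27.7 [0, -1.7, 0.5] turn x 1.3
56 26.4 [0, -1.6, 0.7] turn x 1.3
62 25.1 [0, -1.5, 0.9] turn x 1.3
68 23.9 [0, -1.4, 1.1] turn x 1.2
74 22.6 [0, -1.2, 1.3] turn x 1.3
80 21.3 [0, -1.0, 1.4] turn x 1.3
86 20.0 [0, -0.9, 1.5] turn x 1.3
```

```bash
cat >> h.py <<'E'
def ag(psi,theta,r=.16,**k):
    p=np.radians(psi); print('psi',psi,end=' '); grasp(PIV[0]-r*np.sin(p),PIV[1]-.002*np.sin(p),PIV[2]+r*np.cos(p),theta,**k)
E
python3 - <<'E'
from h import *
ag(24,26); ag(30,24); ag(40,22)
E
```

```text
psi 24 pos [ 0.5523 -0.1042  0.2465] grasp [ 0.5418 -0.1038  0.2623] theta 33.9 F [ 10.1  -3.8 -17. ] w 0.0125 q [ 25.3 -16.3 -11.6 122.6 -14.4  40.7  22. ]
[[-0.004  1.    -0.028]
 [ 0.83   0.019  0.557]
 [ 0.557 -0.021 -0.83 ]]
to goal: shift cm (tool) [ 0.17 -0.86  0.19] turn [ 7.8  1.9 -0. ]
psi 30 pos [ 0.5523 -0.1042  0.2465] grasp [ 0.5418 -0.1038  0.2623] theta 33.9 F [ 10.1  -3.8 -17. ] w 0.0125 q [ 25.3 -16.3 -11.6 122.6 -14.4  40.7  22. ]
[[-0.004  1.    -0.028]
 [ 0.83   0.019  0.557]
 [ 0.557 -0.021 -0.83 ]]
to goal: shift cm (tool) [ 0.18 -2.59 -0.02] turn [ 9.8  1.9 -0.1]
psi 40 pos [ 0.5523 -0.1042  0.2465] grasp [ 0.5418 -0.1038  0.2623] theta 33.9 F [ 10.1  -3.8 -17. ] w 0.0125 q [ 25.3 -16.3 -11.6 122.6 -14.4  40.7  22. ]
[[-0.004  1.    -0.028]
 [ 0.83   0.019  0.557]
 [ 0.557 -0.021 -0.83 ]]
to goal: shift cm (tool) [ 0.21 -5.44  0.03] turn [11.8  1.9 -0.1]
```

Request:
servo_tool([
  [0,[0.05,-0.3,0.2],[3,0.5,0]],
  [0,[0.05,-0.6,0.1],[3,0.5,0]],
  [0,[0,-0.8,0],[3,0.5,0]],
  [0,[0,-0.8,0],[2,0.4,0]],
  [0,[0,0,0],[0,0,0]],
])

```text
time_s: 26.67
tool_pos: [0.5406, -0.1038, 0.2421]
tool_rot: [155.9, 0.1, 91.1]
force: [4.1, 0.0, -2.5]
grip_width: 0.013
```

```bash
python3 - <<'E'
from h import *
arc([30],[24]); ag(36,22); 
E
```

```text
pos [ 0.5406 -0.1038  0.2421] grasp [ 0.5329 -0.104   0.2595] theta 24.1 F [ 4.1  0.  -2.5] w 0.013 q [ 26.3 -11.2 -13.  115.6 -10.3  52.2  18.9]
[[-0.02   1.    -0.002]
 [ 0.913  0.019  0.408]
 [ 0.408  0.006 -0.913]]
psi now 25.3 r mm 164.2
30 24 [0, -1.4, 0.1] turn x 0.1
psi 36 pos [ 0.5406 -0.1038  0.2421] grasp [ 0.5329 -0.104   0.2595] theta 24.1 F [ 4.1  0.  -2.5] w 0.013 q [ 26.3 -11.2 -13.  115.6 -10.3  52.2  18.9]
[[-0.02   1.    -0.002]
 [ 0.913  0.019  0.408]
 [ 0.408  0.006 -0.913]]
to goal: shift cm (tool) [ 0.14 -3.03  0.76] turn [2.1 0.1 0. ]
```

```bash
python3 - <<'E'
from h import *
arc([30,35,40,45,50,55],[23.5,23,22,21.5,21,20])
E
```

```text
pos [ 0.5406 -0.1038  0.2421] grasp [ 0.5329 -0.104   0.2595] theta 24.1 F [ 4.1  0.  -2.5] w 0.013 q [ 26.3 -11.2 -13.  115.6 -10.3  52.2  18.9]
[[-0.02   1.    -0.002]
 [ 0.913  0.019  0.408]
 [ 0.408  0.006 -0.913]]
psi now 25.3 r mm 164.2
30 23.5 [0, -1.4, 0.1] turn x 0.6
35 23 [0, -1.4, 0.2] turn x 0.5
40 22 [0, -1.4, 0.4] turn x 1.0
45 21.5 [0, -1.4, 0.5] turn x 0.5
50 21 [0, -1.3, 0.6] turn x 0.5
55 20 [0, -1.3, 0.7] turn x 1.0
```

Request:
servo_tool([
  [0,[0,-1,0.2],[0.5,0,0]],
  [0,[0,-1.3,0.4],[0.5,0,0]],
  [0,[0,-1.3,0.5],[0.8,0,0]],
  [0,[0,-1.3,0.6],[0.5,0,0]],
  [0,[0,-1,0.6],[0.5,0,0]],
  [0,[0,0,0],[0,0,0]],
])

```text
time_s: 27.17
tool_pos: [0.5073, -0.1046, 0.2191]
tool_rot: [156.3, 0.5, 91.2]
force: [18.2, -2.3, -18.6]
grip_width: 0.013
```

```bash
python3 - <<'E'
from h import *
arc([48,54,60,66,72],[22,21.5,21,20.5,20])
E
```

```text
pos [ 0.5073 -0.1046  0.2191] grasp [ 0.4996 -0.1046  0.2364] theta 23.8 F [ 18.2  -2.3 -18.6] w 0.013 q [ 26.4 -14.5 -12.1 120.8 -11.2  50.7  20.8]
[[-0.021  1.    -0.009]
 [ 0.915  0.023  0.403]
 [ 0.403 -0.    -0.915]]
psi now 39.5 r mm 162.5
48 22 [0, -2.3, 0.8] turn x 1.8
54 21.5 [0, -1.5, 0.8] turn x 0.5
60 21 [0, -1.4, 1.0] turn x 0.5
66 20.5 [0, -1.3, 1.1] turn x 0.5
72 20 [0, -1.1, 1.3] turn x 0.5
```

Request:
servo_tool([
  [0,[0,-0.2,0.4],[1,0,0]],
  [0,[0,-0.7,0.6],[1,0,0]],
  [0,[0,-0.9,0.6],[0.5,0,0]],
  [0,[0,-0.9,0.7],[0.5,0,0]],
  [0,[0,0,0],[0,0,0]],
])

```text
time_s: 27.58
tool_pos: [0.4906, -0.1051, 0.2018]
tool_rot: [158.6, 0.7, 91.2]
force: [13.8, -0.2, -11.3]
grip_width: 0.0132
```

```bash
python3 - <<'E'
from h import *
arc([56,62,68,72],[22,21.5,21,20.5])
E
```

```text
pos [ 0.4906 -0.1051  0.2018] grasp [ 0.4837 -0.105   0.2195] theta 21.4 F [ 13.8  -0.2 -11.3] w 0.0132 q [ 26.6 -14.5 -12.4 122.1 -10.1  51.5  20.3]
[[-0.021  1.    -0.013]
 [ 0.931  0.024  0.365]
 [ 0.365 -0.004 -0.931]]
psi now 47.7 r mm 161.2
56 22 [0, -2.0, 1.2] turn x -0.6
62 21.5 [0, -1.4, 1.0] turn x 0.5
68 21 [0, -1.2, 1.2] turn x 0.5
72 20.5 [0, -0.8, 0.8] turn x 0.5
```

Request:
servo_tool([
  [0,[0,0,0.5],[0.5,0,0]],
  [0,[0,-0.6,0.8],[0.5,0,0]],
  [0,[0,-0.9,0.9],[0.5,0,0]],
  [0,[0,-0.8,0.9],[0,0,0]],
  [0,[0,0,0],[0,0,0]],
])

```text
time_s: 28.0
tool_pos: [0.4686, -0.1056, 0.1691]
tool_rot: [161.1, 0.6, 91.2]
force: [5.6, 0.3, -0.2]
grip_width: 0.0129
```

```bash
python3 - <<'E'
from h import *
arc([64,70,76,80],[20,20,20,20])
E
```

```text
pos [ 0.4686 -0.1056  0.1691] grasp [ 0.4625 -0.1055  0.1871] theta 18.9 F [ 5.6  0.3 -0.2] w 0.0129 q [ 26.8 -14.  -12.5 124.9  -9.5  50.7  20.4]
[[-0.021  1.    -0.011]
 [ 0.946  0.024  0.323]
 [ 0.323 -0.004 -0.946]]
psi now 61.6 r mm 159.8
64 20 [0, -0.5, 0.5] turn x -1.1
70 20 [0, -1.1, 1.2] turn x 0.0
76 20 [0, -1.0, 1.3] turn x 0.0
80 20 [0, -0.6, 0.9] turn x 0.0
```

Request:
servo_tool([
  [0,[0,-0.3,0.6],[0,0,0]],
  [0,[0,-0.7,0.9],[0,0,0]],
  [0,[0,-0.7,1],[0,0,0]],
  [0,[0,-0.5,0.8],[0,0,0]],
  [0,[0,0,0],[0,0,0]],
])

```text
time_s: 28.42
tool_pos: [0.4547, -0.1058, 0.1309]
tool_rot: [161.5, 0.6, 91.3]
force: [0.1, -0.9, 3.2]
grip_width: 0.0122
```

```bash
python3 - <<'E'
from h import *
arc([82,86,90],[20,20,20])
o,c=wrist(); cv2.imwrite('pics/w9.png',c['image']); print([proj(c,[PIV[0]-.16*np.sin(a),-.104,PIV[2]+.16*np.cos(a)]).round(0) for a in np.radians([74,78,82])])
E
```

```text
pos [ 0.4547 -0.1058  0.1309] grasp [ 0.4486 -0.1058  0.1489] theta 18.5 F [ 0.1 -0.9  3.2] w 0.0122 q [ 26.8 -13.2 -12.3 129.   -9.9  46.3  21.5]
[[-0.022  1.    -0.01 ]
 [ 0.948  0.024  0.317]
 [ 0.318 -0.003 -0.948]]
psi now 76.2 r mm 159.0
82 20 [0, -0.7, 1.4] turn x -1.5
86 20 [0, -0.5, 1.0] turn x 0.0
90 20 [0, -0.4, 1.0] turn x 0.0
[array([326., 268.]), array([316., 259.]), array([307., 251.])]
```

Request:
servo_tool([
  [0,[0,-0.3,0.7],[0,0,0]],
  [0,[0,-0.4,0.8],[0,0,0]],
  [0,[0,-0.3,0.5],[0,0,0]],
  [0,[0,0,0],[0,0,0]],
  [0,[0,0,0],[0,0,0]],
])

```text
time_s: 28.88
tool_pos: [0.4509, -0.1059, 0.1102]
tool_rot: [161.7, 0.5, 91.3]
force: [-4.0, 1.0, 5.2]
grip_width: 0.0126
```

```bash
python3 - <<'E'
from h import *
arc([88,90],[20,20])
o,c=wrist(); b=c['image'][60:300,60:460]; cv2.imwrite('pics/w10.png',cv2.resize(b,None,fx=2,fy=2,interpolation=cv2.INTER_CUBIC)); print([(proj(c,[PIV[0]-.16*np.sin(a),-.104,PIV[2]+.16*np.cos(a)])-[60,60])*2 for a in np.radians([80,84,88])])
E
```

```text
pos [ 0.4509 -0.1059  0.1102] grasp [ 0.445  -0.1059  0.1282] theta 18.3 F [-4.   1.   5.2] w 0.0126 q [ 26.7 -12.  -12.3 130.6 -10.   43.8  21.9]
[[-0.023  1.    -0.009]
 [ 0.949  0.025  0.314]
 [ 0.314 -0.002 -0.949]]
psi now 83.8 r mm 159.0
88 20 [0, -0.4, 1.1] turn x -1.7
90 20 [0, -0.2, 0.5] turn x 0.0
[array([537.16516359, 424.68341128]), array([518.96025621, 405.19641588]), array([505.16709342, 387.41178856])]
```

View pics/w10.png

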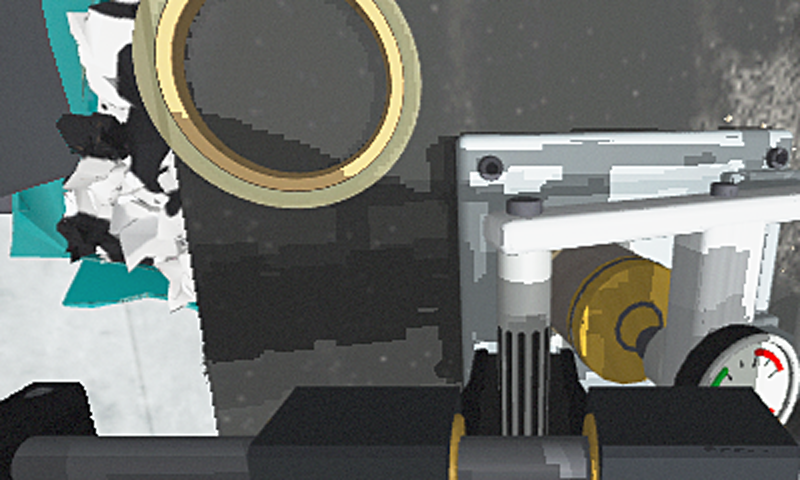

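The crop shows the bar sleeve at columns 498–549, the foot nose just above the cap centre near (650,345), and the dial at (745,380) with green on the left and red at upper right. Pushing down slowly.

Request:
servo_tool([
  [0,[0,-0.15,0.3],[0,0,0]],
  [0,[0,-0.15,0.4],[0,0,0]],
  [0,[0,-0.1,0.3],[0,0,0]],
  [0,[0,0,0],[0,0,0]],
  [0,[0,0,0],[0,0,0]],
])

```text
time_s: 29.35
tool_pos: [0.4501, -0.1059, 0.0999]
tool_rot: [161.8, 0.5, 91.4]
force: [-3.2, 1.4, 4.3]
grip_width: 0.0124
```

```bash
cat >> h.py <<'E'
def barpsi(c):
    "yoke angle (deg) from the sleeve's column at several rows in the wrist picture"
    S=c['image'].astype(float).std(2); g=cv2.cvtColor(c['image'],cv2.COLOR_BGR2GRAY).astype(float); out=[]
    for v in range(230,262,4): out.append(g[v,300:345].astype(int))
    return out
E
python3 - <<'E'
from h import *
arc([90],[18])
o,c=wrist()
for v in (232,240,248,256): print(v,c['image'][v,296:350].mean(1).astype(int))
E
```

```text
pos [ 0.4501 -0.1059  0.0999] grasp [ 0.4441 -0.1059  0.1179] theta 18.2 F [-3.2  1.4  4.3] w 0.0124 q [ 26.7 -11.2 -12.3 131.3 -10.   42.4  22. ]
[[-0.024  1.    -0.009]
 [ 0.95   0.025  0.313]
 [ 0.313 -0.001 -0.95 ]]
psi now 87.5 r mm 159.0
90 18 [0, -0.2, 0.7] turn x 0.2
232 [101 105 102 101 103 107 106 105 106 106 100 108 103  38  58 121  63  27
  19  93 118 127  47  30  27  44 116 118 121  45  31  30  10 117 118  75
  24  44  68 188 236 234 237 240 245 246 233 255 255 255 121  63  70  65]
240 [ 68  24  20  25  31  15  29  26  31  32  29  32  48  21  60 118  60  30
  16  95 115 127  45  30  23  39 118 115 126  48  22  27  15 113 119  72
  24  63  74  36  33  36  23  30  33  26  27  20  25  26  14  78 141 139]
248 [ 21  33  20  23  29  23  28  32  23  33  29  32  31  47  59 115  85  27
  20  69 120 130  48  26  25  46 115 116  99  41  23  29  47 113 120  59
  19  69  49  28  28  31  27  31  39  21  34  23  21  20  25  23  12 150]
256 [ 26  29  26  31  26  35  24  34  28  25  36  31  29  20  41 113  81  32
  13  67 120 124  48  24  27  43 115 119 100  42  26  22  44 116 116  54
  17  95  54  32  31  28  31  33  31  39  32  33  18  28  18  17  26  24]
```

Request:
servo_tool([
  [0,[0,-0.1,0.25],[0,0,0]],
  [0,[0,-0.05,0.2],[0,0,0]],
  [0,[0,0,0],[0,0,0]],
  [0,[0,0,0],[0,0,0]],
])

```text
time_s: 29.73
tool_pos: [0.45, -0.1059, 0.0965]
tool_rot: [161.8, 0.5, 91.4]
force: [-5.6, 2.1, 7.5]
grip_width: 0.0122
```

```bash
python3 - <<'E'
from h import *
arc([90],[18])
o,c=wrist(); cv2.imwrite('pics/w11.png',c['image']); print(c['image'][248,300:345].mean(1).astype(int))
E
```

```text
pos [ 0.45   -0.1059  0.0965] grasp [ 0.444  -0.1059  0.1146] theta 18.2 F [-5.6  2.1  7.5] w 0.0122 q [ 26.7 -10.9 -12.4 131.5 -10.   41.9  22. ]
[[-0.024  1.    -0.009]
 [ 0.95   0.026  0.312]
 [ 0.312 -0.001 -0.95 ]]
psi now 88.7 r mm 159.0
90 18 [0, -0.1, 0.3] turn x 0.2
[ 25  25  27  33  36  27  32  34  32  22  60 119  63  23  18  94 122  80
  30  29  17  95 117 125  84  36  28  29  69 116 120  57  26  91  57  22
  32  30  34  23  41  26  26  15  28]
```

Request:
servo_tool([
  [0,[0,-0.2,0.2],[0,0,0]],
  [0,[0,-0.1,0.2],[0,0,0]],
  [0,[0,0,0.1],[0,0,0]],
  [0,[0,0,0],[0,0,0]],
  [0,[0,0,0],[0,0,0]],
])

```text
time_s: 30.2
tool_pos: [0.45, -0.1059, 0.0944]
tool_rot: [161.7, 0.5, 91.4]
force: [-4.8, 0.9, 8.1]
grip_width: 0.0123
```

```bash
python3 - <<'E'
from h import *
arc([90],[18])
o,c=wrist(); cv2.imwrite('pics/w12.png',c['image']); print(c['image'][248,300:345].mean(1).astype(int))
a=cv2.imread('pics/w10.png'); 
d=c['image'][195:300,385:490]; 
hsv=cv2.cvtColor(c['image'],cv2.COLOR_BGR2HSV).astype(int)
H,S,V=hsv[...,0],hsv[...,1],hsv[...,2]
for n,m in (('green',(H>45)&(H<85)&(S>100)&(V>60)),('red',((H<8)|(H>172))&(S>150)&(V>80))):
    y,x=np.nonzero(m[200:300,380:500]); print(n,len(x),(x.mean()+380,y.mean()+200) if len(x) else None, (x.min()+380,x.max()+380,y.min()+200,y.max()+200) if len(x) else None)
g=c['image'].mean(2).astype(int)
for v in range(222,258): print(v,''.join('#' if k<60 else '+' if k<110 else '.' if k<190 else ' ' for k in g[v,395:475]))
E
```

```text
pos [ 0.45   -0.1059  0.0944] grasp [ 0.444  -0.1059  0.1125] theta 18.3 F [-4.8  0.9  8.1] w 0.0123 q [ 26.6 -10.9 -12.3 131.7 -10.1  41.5  22.2]
[[-0.024  1.    -0.01 ]
 [ 0.949  0.026  0.314]
 [ 0.314 -0.001 -0.949]]
psi now 89.5 r mm 159.0
90 18 [0, -0.1, 0.1] turn x 0.3
[ 26  20  18  40  28  16  30  30  33  20  85 119  44  20  24 121 125  85
  36  25  23  92 112 119  78  38  28  25  65 115 120  40  19  95  54  33
  29  34  34  24  31  24  25  17  23]
green 16 (np.float64(425.875), np.float64(250.8125)) (np.int64(423), np.int64(428), np.int64(249), np.int64(252))
red 62 (np.float64(451.5806451612903), np.float64(244.5)) (np.int64(440), np.int64(459), np.int64(240), np.int64(259))
222 ++++++++.++..................................     .+++++++++++++++++++++++++++++
223 +++++.++..+.....+............................     .++++++++++++.++++++++++++++++
224 ++++++.++.....++.............................     .+++++++.......+++++++++++++++
225 +++++....+..+................................ ... .+.............+++++++++++++++
226 ++++++.+............................+..... ....   .............
[... 1952 characters left out ...]
.+++    ++++  ++++++
250 ..++...+##############+....+.+####..................         .+++   ++.   .+++++
251 ..+...+##############+.+.....##+++..................         +++.   ++.   .+++++
252 ......+#############+.......+#+++#.    .............        #       .#.   .+++++
253 ##########################+#####+##+++++#...........      .+        .#.   .+++++
254 #########################################+.........      +.         .#.   .+++++
255 ##########################################+........      .          .#.   .+++++
256 ###########################################+.......                 .#..  .+++++
257 ############################################.......                 .+..  .+++++
```

```bash
cat >> h.py <<'E'
def favg(n=12):
    F=[]
    for _ in range(n): F.append(env.get_obs()['force']); env.read_camera('wrist')
    F=np.array(F); print('F mean',F.mean(0).round(2),'sd',F.std(0).round(2)); return F.mean(0)
E
python3 - <<'E'
from h import *
favg(8); grasp(.443,-.1055,.109,23,yaw=1.4)
E
```

```text
F mean [-6.33  1.12  8.84] sd [0.34 0.4  0.82]
pos [ 0.45   -0.1059  0.0945] grasp [ 0.444  -0.1059  0.1125] theta 18.3 F [-7.2  1.4  8.2] w 0.0119 q [ 26.6 -10.9 -12.3 131.7 -10.1  41.5  22.2]
[[-0.024  1.    -0.01 ]
 [ 0.949  0.026  0.314]
 [ 0.314 -0.001 -0.949]]
to goal: shift cm (tool) [ 0.06 -0.05  0.3 ] turn [-4.7  0.5  0.2]
```

Request:
servo_tool([
  [0,[0,-0.1,0.2],[-2,0,0]],
  [0,[0,-0.05,0.15],[-2,0,0]],
  [0,[0,-0.05,0.1],[-1,0,0]],
  [0,[0,0,0],[0,0,0]],
  [0,[0,0,0],[0,0,0]],
])

```text
time_s: 31.07
tool_pos: [0.452, -0.1059, 0.093]
tool_rot: [156.2, 0.6, 91.5]
force: [-3.7, 0.8, 6.3]
grip_width: 0.0127
```

```bash
python3 - <<'E'
from h import *
arc([90],[23]); favg(8); o,c=wrist()
cv2.imwrite('pics/w13.png',c['image'])
b=c['image'].astype(int)
def ch(p):
    B,G,Rr=p
    if Rr-max(B,G)>50: return 'R'
    if G-max(B,Rr)>25: return 'G'
    k=sum(p)/3; return '#' if k<60 else '+' if k<110 else '.' if k<180 else ' '
for v in range(222,275): print(v,''.join(ch(b[v,u]) for u in range(400,480)))
E
```

```text
pos [ 0.452  -0.1059  0.093 ] grasp [ 0.4444 -0.1059  0.1104] theta 23.8 F [-3.7  0.8  6.3] w 0.0127 q [ 25.8 -13.8 -10.1 135.9 -14.9  35.6  27.5]
[[-0.026  1.    -0.01 ]
 [ 0.915  0.028  0.403]
 [ 0.403  0.001 -0.915]]
psi now 90.2 r mm 158.6
90 23 [0, -0.0, -0.1] turn x 0.8
F mean [-4.62  1.15  7.15] sd [0.49 0.44 0.52]
222 ...............................      ......++++++++++++++++....... +++++++++++++
223 ..........................+++.....     ....++++++++++++++++....... +++++++++++++
224 ........................+############+++...++++++++++++++++.....   +++++++++++++
225 .....................++##################+.++++++++++++++++.....  .++++ ++++++++
226 ................. .+#######################+.++++++++++++++...... .+++.  +++++++
227 .................+###########################+++++++++++++....... ++++.  +++++++
228 ...............+##########################++++++++++++++++......  ++++++++++++++
229 ..............+######################+..          .++++++++....   ++++++++++++++
230 .....+.......+####################+...           .  .+++++........++++++++++++++
231 .......
[... 3028 characters left out ...]
.......+++++++++++++
267 ###############################################    .#+   ............+++++++++++
268 ###############################################+   +++.  .+............+++++++++
269 ################################################. .++   ................++++++++
270 #################################################+#+.   ..................++++++
271 ###################################################.   .....................++++
272 ###################################################.   .......................++
273 ####################################################  .+.......................+
274 ####################################################..+.........................
```

Request:
servo_tool([
  [0,[0,0,0],[0,0,0]],
  [0,[0,-0.05,0.2],[0,0,0]],
  [0,[0,-0.1,0.2],[0,0,0]],
  [0,[0,-0.1,0.2],[0,0,0]],
  [0,[0,0,0],[0,0,0]],
  [0,[0,0,0],[0,0,0]],
], force=60)

```text
time_s: 32.02
tool_pos: [0.452, -0.1059, 0.089]
tool_rot: [156.3, 0.6, 91.6]
force: [-5.9, 1.3, 10.3]
grip_width: 0.012
```

```bash
cat >> h.py <<'E'
def dial(c,v0=222,v1=262,u0=400,u1=470):
    b=c['image'].astype(int)
    def ch(p):
        B,G,Rr=p
        if Rr-max(B,G)>50: return 'R'
        if G-max(B,Rr)>25: return 'G'
        k=sum(p)/3; return '#' if k<60 else '+' if k<110 else '.' if k<180 else ' '
    for v in range(v0,v1): print(v,''.join(ch(b[v,u]) for u in range(u0,u1)))
E
python3 - <<'E'
from h import *
arc([90],[23]); favg(8); o,c=wrist(); dial(c,234,262,412,460)
E
```

```text
pos [ 0.452  -0.1059  0.089 ] grasp [ 0.4444 -0.1059  0.1064] theta 23.7 F [-5.9  1.3 10.3] w 0.012 q [ 25.8 -13.4 -10.1 136.1 -15.   35.1  27.7]
[[-0.027  1.    -0.01 ]
 [ 0.915  0.029  0.401]
 [ 0.401  0.002 -0.916]]
psi now 91.7 r mm 158.7
90 23 [0, 0.2, -0.4] turn x 0.7
F mean [-6.83  1.62 10.27] sd [0.44 0.56 0.34]
234 ##################+.+.......                  ++
235 ################++........             .       +
236 ###############+.........               .#+.    
237 ##############+.........     .++         .#     
238 ############++..........     RRRRRRR       #    
239 ###########+............    .RRRRRRRRR     .#.  
240 ##########++............     RRRRRRRRRR     #+  
241 #########+..............     .   RRRRRRR.    #. 
242 ########++..............     +     RRRRRR    #+ 
243 #######+.............+.     .       +RRRR    .++
244 ######+............. #.     +      .  RRRRR   +.
245 #####++...... ...... #+     +     #    RRR    #+
246 #####+..... .G.......+.    ..          .RRR   .+
247 ####++.... GGGG........                 RRRR  .+
248 ###++.....GGGGG........                 RRR   .#
249 ##++.....+GGGGG.......                 +.     .#
250 ##++.....GGGGG#.......               ..       .#
251 #++.....GGGGG .+  ....              +.         +
252 #..... GGGGG   ++                   .         .#
253 ######+####++++#+++++#+                       .#
254 ########################                      .+
255 ########################+                     .+
256 #########################.                    .+
257 ##########################                    ++
258 ###########################                   ++
259 ############################                 .#.
260 ############################                 .+.
261 #############################RR              .+.
```

```bash
cat >> h.py <<'E'
def load(n=10):
    F=[];T=[]
    for _ in range(n): o=env.get_obs(); F.append(o['force']); T.append(o['wrist_torque']); env.read_camera('wrist')
    F=np.mean(F,0);T=np.mean(T,0); M=R.from_euler('xyz',o['tool_rot'],degrees=True).as_matrix(); p=o['tool_pos']
    print('F',F.round(2),'T',T.round(3),'Ttool',(M.T@T).round(3),'Ftool',(M.T@F).round(2))
    for n,q in (('tcp',p),('grasp',p-.019*M[:,2]),('flange?',p-.2*M[:,2])): m=T+np.cross(q-PIV,F); print(n,'moment about pivot',m.round(3),'-> N at bar',(m[1]/.16).round(2))
E
python3 - <<'E'
from h import *
load()
E
```

```text
F [-6.91  1.65  9.83] T [0.257 1.048 0.109] Ttool [1.039 0.309 0.005] Ftool [  1.74  -2.33 -11.78]
tcp moment about pivot [ 0.256  2.685 -0.167] -> N at bar 16.78
grasp moment about pivot [ 0.227  2.639 -0.18 ] -> N at bar 16.5
flange? moment about pivot [-0.05   2.208 -0.302] -> N at bar 13.8
```

Request:
servo_tool([
  [0,[0,-0.1,0],[1,0,0]],
  [0,[0,0,0],[0,0,0]],
  [0,[0,0,0],[0,0,0]],
])

```text
time_s: 33.22
tool_pos: [0.4516, -0.1058, 0.0905]
tool_rot: [157.3, 0.6, 91.6]
force: [-5.4, 1.3, 7.9]
grip_width: 0.0119
```

```bash
python3 - <<'E'
from h import *
load(8); arc([90],[23])
E
```

```text
F [-6.17  1.53  8.58] T [0.258 0.965 0.094] Ttool [0.957 0.303 0.014] Ftool [  1.61  -2.33 -10.29]
tcp moment about pivot [ 0.257  2.39  -0.161] -> N at bar 14.94
grasp moment about pivot [ 0.23   2.345 -0.173] -> N at bar 14.66
flange? moment about pivot [-0.028  1.914 -0.281] -> N at bar 11.96
pos [ 0.4516 -0.1059  0.0906] grasp [ 0.4443 -0.1059  0.1081] theta 22.7 F [-6.6  1.4  8.2] w 0.012 q [ 26.  -13.  -10.6 135.2 -14.   36.4  26.6]
[[-0.027  1.    -0.01 ]
 [ 0.922  0.029  0.386]
 [ 0.386  0.001 -0.923]]
psi now 91.0 r mm 158.7
90 23 [0, 0.1, -0.3] turn x -0.3
```

Request:
servo_tool([
  [0,[0,-0.12,0.08],[3,0,0]],
  [0,[0,-0.12,0.08],[3,0,0]],
  [0,[0,-0.12,0.08],[3,0,0]],
  [0,[0,-0.12,0.08],[3,0,0]],
  [0,[0,0,0.05],[0,0,0]],
])

```text
time_s: 34.03
tool_pos: [0.447, -0.106, 0.0896]
tool_rot: [169.9, 0.6, 91.5]
force: [-6.5, 0.7, 9.4]
grip_width: 0.012
```

```bash
python3 - <<'E'
from h import *
load(6); arc([90],[12]); o,c=wrist(); cv2.imwrite('pics/w14.png',c['image']); dial(c,222,285,405,495)
E
```

```text
F [-6.08  1.05  9.17] T [0.231 0.907 0.05 ] Ttool [ 0.901  0.261 -0.013] Ftool [  1.09  -4.3  -10.12]
tcp moment about pivot [ 0.217  2.466 -0.138] -> N at bar 15.41
grasp moment about pivot [ 0.198  2.384 -0.141] -> N at bar 14.9
flange? moment about pivot [ 0.023  1.6   -0.168] -> N at bar 10.0
pos [ 0.4471 -0.1061  0.0896] grasp [ 0.4437 -0.1059  0.1083] theta 10.4 F [-5.6  1.1  9.2] w 0.0116 q [ 27.1  -5.4 -15.  126.1  -4.2  49.   16. ]
[[-0.025  1.    -0.011]
 [ 0.983  0.027  0.18 ]
 [ 0.18  -0.007 -0.984]]
psi now 91.0 r mm 159.4
90 12 [0, 0.1, -0.3] turn x -1.6
222 ++++++++.++.............................................+++++.............        ++++++++
223 ++++++++.++.++.........................................++++++.............        ++++++++
224 +###+..+++..+.+...........      .......................  .+++.............        ++++++++
225 ####++++++++.+.........................................  .++..............       .++++++++
226 ##+#++++.+..++......................................... .+++.............        .++++++++
227 +++++.++++.+..+...............................
[... 4759 characters left out ...]
..............  #+..   ++++++++++++
278 ##########################################################################################
279 ##########################################################################################
280 ####################################################++++++++++++++++++++++++++++++++++++++
281 ####################################################++++++++++++++++++++++++++++++++++++++
282 #####################################################+++++++++++++++++++++++++++++++++++++
283 ++++++++++++++++++++++++++++++++++++++++++++++++++++++++++++++++++++++++++++++++++++++++++
284 ++++++++++++++++++++++++++++++++++++++++++++++++++++++++++++++++++++++++++++++++++++++++++
```

Request:
servo_tool([
  [0,[0,0.1,-0.3],[0,0,0]],
  [0,[0,0.1,-0.3],[0,0,0]],
  [0,[0,0,-0.2],[0,0,0]],
  [0,[0,0,0],[0,0,0]],
])

```text
time_s: 34.72
tool_pos: [0.4474, -0.1061, 0.0983]
tool_rot: [169.7, 0.7, 91.5]
force: [-1.2, 0.4, 0.3]
grip_width: 0.0117
```

Request:
servo_tool([
  [0,[0,0,0],[0,0,0]],
  [0,[-0.4,0,0],[0,0,0]],
  [0,[-0.5,0,0],[0,0,0]],
  [0,[-0.5,0,0],[0,0,0]],
  [0,[-0.4,0,0],[0,0,0]],
  [0,[0,0,0],[0,0,0]],
], force=12)

```text
time_s: 35.22
tool_pos: [0.4472, -0.1057, 0.0957]
tool_rot: [170.1, -0.8, 92.1]
force: [-4.5, -7.2, 5.5]
grip_width: 0.0129
```

```bash
python3 - <<'E'
from h import *
load(3); arc([90],[12]); o,c=wrist(); b=c['image'].astype(int)
m=(b[...,2]-np.maximum(b[...,0],b[...,1])>50); y,x=np.nonzero(m[215:285,400:500]); print('red rows',y.min()+215,y.max()+215,'cols',x.min()+400,x.max()+400)
print(c['image'][240,296:350].mean(1).astype(int))
E
```

```text
F [-3.25 -1.1   5.43] T [-0.378  0.549 -0.13 ] Ttool [ 0.56  -0.376  0.074] Ftool [-0.91 -2.3  -5.93]
tcp moment about pivot [-0.415  1.444  0.028] -> N at bar 9.02
grasp moment about pivot [-0.397  1.401  0.031] -> N at bar 8.75
flange? moment about pivot [-0.22   0.99   0.053] -> N at bar 6.19
pos [ 0.4472 -0.1058  0.0959] grasp [ 0.4439 -0.1062  0.1146] theta 9.9 F [-3.5  2.2  4.7] w 0.0127 q [ 27.4  -5.2 -14.1 125.   -6.   50.7  18.6]
[[-0.036  0.999  0.013]
 [ 0.984  0.033  0.173]
 [ 0.172  0.019 -0.985]]
psi now 88.7 r mm 159.2
90 12 [0, 0.0, 0.4] turn x -2.1
red rows 248 261 cols 452 470
[ 41  20  27  28  22  20  24  27  30  34  30  32  24  40 114  56  26  14
 121 124  65  24  25  17 120 119 125  59  26  25  26  73 116 123  57  28
  22 122  58  26  30  26  33  31  29  27  24  22  22  28  14   0 222 231]
```

Request:
servo_tool([
  [0,[0,0,-0.2],[0,0,0]],
  [0,[-1.2,0,0],[0,1,0]],
  [0,[-1.2,0,0],[0,0,0]],
  [0,[-1.2,0,0],[0,0,0]],
  [0,[-1,0,0],[0,0,0]],
  [0,[0,0,0],[0,0,0]],
], force=8)

```text
time_s: 35.92
tool_pos: [0.4491, -0.1366, 0.0948]
tool_rot: [170.3, -3.1, 92.9]
force: [-1.4, -6.8, 1.2]
grip_width: 0.0122
```

```bash
cat >> h.py <<'E'
def red(c):
    b=c['image'].astype(int); m=(b[...,2]-np.maximum(b[...,0],b[...,1])>50); y,x=np.nonzero(m[205:285,400:500]); print('red rows',y.min()+205,y.max()+205,'cols',x.min()+400,x.max()+400)
E
python3 - <<'E'
from h import *
load(2); arc([90],[12]); o,c=wrist(); red(c)
E
```

```text
F [-0.94 -3.21  2.01] T [-0.833  0.194 -0.154] Ttool [ 0.227 -0.839  0.025] Ftool [-3.05 -0.72 -2.32]
tcp moment about pivot [-0.955  0.518  0.306] -> N at bar 3.24
grasp moment about pivot [-0.897  0.506  0.315] -> N at bar 3.16
flange? moment about pivot [-0.348  0.399  0.402] -> N at bar 2.49
pos [ 0.4491 -0.1367  0.095 ] grasp [ 0.4459 -0.1379  0.1137] theta 9.6 F [-0.6 -1.7  2.5] w 0.0119 q [ 29.5  -2.7 -10.6 123.   -8.7  52.   26.4]
[[-0.05   0.997  0.052]
 [ 0.985  0.041  0.169]
 [ 0.167  0.06  -0.984]]
psi now 89.0 r mm 157.1
90 12 [0, 0.0, 0.3] turn x -2.4
red rows 205 234 cols 452 483
```

Request:
servo_tool([
  [0,[0.2,0,0],[0,1.5,0]],
  [0,[0,0,0],[0,1,0]],
  [0,[0,0,0],[0,0,0]],
  [0,[0,0,0],[0,0,0]],
], force=45)

```text
time_s: 36.4
tool_pos: [0.4492, -0.1354, 0.0958]
tool_rot: [170.1, -5.4, 93.3]
force: [-1.0, -0.1, 0.8]
grip_width: 0.0113
```

```bash
python3 - <<'E'
from h import *
load(2); arc([90],[12]); o,c=wrist(); dial(c,190,262,420,500)
E
```

```text
F [-1.05  0.09  1.13] T [-0.28   0.262 -0.099] Ttool [ 0.267 -0.282  0.078] Ftool [ 0.26 -0.84 -1.28]
tcp moment about pivot [-0.316  0.452 -0.148] -> N at bar 2.83
grasp moment about pivot [-0.32   0.436 -0.15 ] -> N at bar 2.73
flange? moment about pivot [-0.357  0.283 -0.173] -> N at bar 1.77
pos [ 0.4492 -0.1355  0.0958] grasp [ 0.446  -0.1374  0.1144] theta 9.6 F [-0.5  0.7  1. ] w 0.0111 q [ 30.2  -2.   -9.6 122.3 -11.5  53.2  29.9]
[[-0.057  0.994  0.094]
 [ 0.984  0.041  0.171]
 [ 0.166  0.103 -0.981]]
psi now 88.7 r mm 157.0
90 12 [0, 0.0, 0.3] turn x -2.4
190 +.+##############.                         RR          .##.         .++++++..+++
191 .+##############.                         +RRRRR         ##.        .+.++++...++
192 .#############+..                        .RRRRRRRR        ##.       .+.++++...++
193 #############+..                         .RRRRRRRRRR       ##.      .++++.+ .+++
194 ############+.                            .RRRRRRRRRRR      #+.     .+++++..++++
195 ############.                   .         +   RRRRRRRRR     .#.     +++++..+++++
196 ###########+..
[... 4891 characters left out ...]
++++++++++..++++++++
254 ###############..+++##++......   .+++###++.........+++++++++ .+++++++...+++.++++
255 ###############+..+++++##############++..........++++++++++++++++++++.......++++
256 ################+..+++++++++++++++++++.........+++++++++++++++++++++++......++++
257 #################++.+.++++++++++++............++++++++++++++++++++++++..++++++++
258 ##################++++++++++++++++.........+++++++++++++++++++++++++++..++.+++++
259 ###################.++++++++++++++.......+++++++++++++++++++++++++......++++++++
260 ###################+..++++++++++++...+++++++++++++++++++++++++++++...+.+++++++++
261 ####################+...............++++++++++++++++++++++++++++++++++++++++++++
```

The dial is now fully visible. The hub is at (457,221) and the red needle points to (473,233), which is zero. Green (4–8 mm) runs up the left side and red starts at (464,190). I'll level the tool and press.

Request:
servo_tool([
  [0,[0,0,0.1],[0,-2.5,0]],
  [0,[0,-0.05,0.2],[0,-2,0]],
  [0,[0,-0.05,0.2],[0,0,0]],
  [0,[0,-0.05,0.2],[0,0,0]],
  [0,[0,0,0.1],[0,0,0]],
])

```text
time_s: 36.97
tool_pos: [0.4488, -0.1381, 0.0891]
tool_rot: [170.1, -0.6, 92.4]
force: [-6.6, 0.9, 8.4]
grip_width: 0.0109
```

```bash
cat >> h.py <<'E'
def needle(c):
    "hub = dark blob, needle = red pixels near it; prints reading from the face marks"
    b=c['image'].astype(int); Rm=(b[...,2]-np.maximum(b[...,0],b[...,1])>50); G=(b[...,1]-np.maximum(b[...,0],b[...,2])>25); D=b.mean(2)<60
    y,x=np.nonzero(G[170:300,405:500]); gx,gy=x+405,y+170
    n,l,s,ce=cv2.connectedComponentsWithStats(D.astype(np.uint8)); k=[i for i in range(1,n) if 35<s[i,4]<160 and 440<ce[i][0]<490 and 195<ce[i][1]<260]
    h=ce[max(k,key=lambda i:s[i,4])]; an=lambda x,y:np.degrees(np.arctan2(x-h[0],h[1]-y))
    y,x=np.nonzero(Rm[170:300,405:500]); x=x+405;y=y+170; r=np.hypot(x-h[0],y-h[1]); a=an(x,y)
    ga=an(gx,gy); ga=np.where(ga>150,ga-360,ga); print('hub',h.round(1),'green',np.percentile(ga,[1,99]).round(0),'red arc r>22',np.percentile(a[r>23],[1,99]).round(0))
    m=(r<21)&(r>8); print('needle px',m.sum(),'angle',np.round(np.median(a[m]),1),'r max',r[m].max().round(1))
E
python3 - <<'E'
from h import *
load(2); arc([90],[12]); o,c=wrist(); red(c); needle(c)
E
```

```text
F [-5.54  0.73  7.91] T [ 0.322  0.593 -0.031] Ttool [0.579 0.334 0.096] Ftool [ 1.04 -4.06 -8.73]
tcp moment about pivot [ 0.052  1.934 -0.343] -> N at bar 12.08
grasp moment about pivot [ 0.036  1.856 -0.347] -> N at bar 11.6
flange? moment about pivot [-0.119  1.113 -0.387] -> N at bar 6.96
pos [ 0.4489 -0.1381  0.0892] grasp [ 0.4456 -0.1384  0.1079] theta 9.9 F [-4.7 -0.3  7.5] w 0.0114 q [ 28.9  -3.2 -11.7 124.1  -5.9  50.   22.9]
[[-0.041  0.999  0.011]
 [ 0.984  0.038  0.172]
 [ 0.171  0.018 -0.985]]
psi now 91.1 r mm 157.4
90 12 [0, 0.1, -0.3] turn x -2.1
red rows 205 242 cols 456 488
hub [461.6 224.5] green [-138.  -32.] red arc r>22 [13. 59.]
needle px 35 angle 140.7 r max 20.7
```

Request:
servo_tool([
  [0,[0,-0.15,0.2],[0,0,0]],
  [0,[0,-0.1,0.25],[0,0,0]],
  [0,[0,-0.05,0.25],[0,0,0]],
  [0,[0,0,0.15],[0,0,0]],
])

```text
time_s: 37.45
tool_pos: [0.4488, -0.1381, 0.0843]
tool_rot: [169.9, -0.8, 92.3]
force: [-8.2, 0.5, 11.8]
grip_width: 0.0114
```

```bash
cat >> h.py <<'E'
def st():
    load(2); arc([90],[12]); o,c=wrist(); needle(c); return c
E
python3 -c "from h import *; st()" | grep -v '\[\['
```

```text
F [-7.54  0.73 11.46] T [0.407 0.801 0.023] Ttool [0.784 0.434 0.065] Ftool [  1.19  -5.39 -12.58]
tcp moment about pivot [ 0.014  2.77  -0.363] -> N at bar 17.31
grasp moment about pivot [-0.004  2.667 -0.368] -> N at bar 16.67
flange? moment about pivot [-0.177  1.684 -0.419] -> N at bar 10.53
pos [ 0.4488 -0.1381  0.0843] grasp [ 0.4455 -0.1384  0.103 ] theta 10.0 F [-6.9  0.7 10. ] w 0.0111 q [ 28.9  -2.9 -11.6 124.5  -6.2  49.2  23.2]
 [ 0.984  0.036  0.175]
 [ 0.174  0.02  -0.984]]
psi now 92.9 r mm 157.8
90 12 [0, 0.2, -0.8] turn x -2.0
hub [459.8 231.4] green [-134.  -22.] red arc r>22 [16. 54.]
needle px 51 angle -148.7 r max 21.0
```

Request:
servo_tool([
  [0,[0,-0.2,0.2],[0,0,0]],
  [0,[0,-0.15,0.25],[0,0,0]],
  [0,[0,-0.1,0.25],[0,0,0]],
  [0,[0,0,0.15],[0,0,0]],
])

```text
time_s: 37.93
tool_pos: [0.449, -0.138, 0.0809]
tool_rot: [169.5, -0.9, 92.2]
force: [-7.9, 1.2, 12.7]
grip_width: 0.0111
```

```bash
python3 -c "
from h import *
c=st(); dial(c,195,262,420,500)" | grep -v '\[\['
```

```text
F [-8.46  0.91 12.48] T [0.45  0.977 0.06 ] Ttool [0.96  0.487 0.044] Ftool [  1.43  -6.01 -13.78]
tcp moment about pivot [ 0.028  3.155 -0.384] -> N at bar 19.72
grasp moment about pivot [ 0.006  3.04  -0.39 ] -> N at bar 19.0
flange? moment about pivot [-0.207  1.944 -0.454] -> N at bar 12.15
pos [ 0.4489 -0.138   0.0808] grasp [ 0.4455 -0.1384  0.0995] theta 10.4 F [-7.2  1.9 12.4] w 0.0111 q [ 29.   -2.8 -11.5 125.   -6.6  48.4  23.6]
 [ 0.983  0.035  0.181]
 [ 0.181  0.023 -0.983]]
psi now 94.2 r mm 157.9
90 12 [0, 0.2, -1.1] turn x -1.6
hub [471.8 251.2] green [-88. -26.] red arc r>22 [-67.  24.]
  return _methods._mean(a, axis=axis, dtype=dtype,
  ret = ret.dtype.type(ret / rcount)
Traceback (most recent call last):
  File "h.py", line 101, in st
    load(2); arc([90],[12]); o,c=wrist(); needle(c); return c
                                          ~~~~~~^^^
  File "h.py", line 99, in needle
    m=(r<21)&(r>8); print('needle px',m.sum(),'angle',np.round(np.median(a[m]),1),'r max',r[m].max().round(1))
                                                                                          ~~~~~~~~^^
ValueError: zero-size array to reduction operation maximum which has no identity
```

```bash
python3 -c "
from h import *
o,c=wrist(); dial(c,198,260,422,500)"
```

```text
198 ++##############+.                               . RRRRRRRRRRR       .#.      
199 .##############+++                               +    RRRRRRRRRR      ##.     
200 ##############+..                     +         .#      +RRRRRRRR     .#+.    
201 #############+.                       #         .+        RRRRRRRR     .#.    
202 ############+.          +GGG          +         +          .RRRRRR      #+.   
203 ###########++.         .GGGGG         +        .#         ++.RRRRRR     +#. . 
204 ##########+++.        +GGGGG                   .+        .+   RRRRRR    .#++. 
205 ##########+..        +GGGGGG                   +         #    .RRRRR.    +#+..
206 #########+.         +GGGGGG#.                           ..     RRRRRR    .#.  
207 #########..        .GGGGGG  #                                   RRRRR     ++. 
208 ########+.         GGGGGG   +.                                  .RRRRR    #+. 
209 #######+..        GGGGGG     #.                                 .RRRRR    +#..
210 #######+.        +GGGGG      +#                                  +RRRR    +#++
211 ######+.        .
[... 3345 characters left out ...]
............. +##++......+++++.....+
252 ....++      ...........................................+#+++......++++++.+++++
253 #######++++++....................................... .##+++......+++++++++++++
254 #############++................................... +###++.......+++++++.+.++++
255 #############..+................................. .##+++.......+++++++++...+++
256 ##############..++............................  .##+++.......+++++++++++++++++
257 ###############+.##+........................ ++###++........++++++++++++++++++
258 ################..+##+.................... .####+++........++.++++++++++++++++
259 #################..+.###++.............++####+++.........+++++.+++++++++++++++
```

The needle is mid-green at about 5.1 mm (tip at (437,236), long 6 mm tick at (438,227)), and Fz is about 12.4 N. One small push more.

Request:
servo_tool([
  [0,[0,-0.15,0.2],[0,0,0]],
  [0,[0,-0.1,0.25],[0,0,0]],
  [0,[0,0,0.15],[0,0,0]],
])

```text
time_s: 38.38
tool_pos: [0.4491, -0.138, 0.0789]
tool_rot: [169.3, -1.0, 92.2]
force: [-10.8, 0.7, 14.9]
grip_width: 0.0108
```

```bash
python3 -c "
from h import *
load(10); o,c=wrist(); dial(c,198,252,428,475)
print(o['tool_pos'],o['qpos'].round(1))
cv2.imwrite('pics/fin.png',cv2.resize(c['image'][120:280,290:530],None,fx=3.3,fy=3.3,interpolation=cv2.INTER_CUBIC))"
```

```text
F [-9.18  1.07 14.03] T [0.459 0.996 0.078] Ttool [0.979 0.499 0.032] Ftool [  1.66  -6.39 -15.45]
tcp moment about pivot [-0.011  3.45  -0.416] -> N at bar 21.56
grasp moment about pivot [-0.038  3.328 -0.424] -> N at bar 20.8
flange? moment about pivot [-0.289  2.162 -0.5  ] -> N at bar 13.51
198 ##########+.                                +RR
199 #########+.                                .+  
200 ########+.                      +.         +   
201 #######+..                      +.         +   
202 ######+..         .GGG          ..        .+   
203 ######+.         +GGGGG         .+        +.   
204 #####..+        .GGGGGG                   #    
205 ####+..         GGGGGG                    +    
206 ###+. .        GGGGGGG.                        
207 ###+.         GGGGGG  #.                       
208 ##+.         GGGGGG    #                       
209 #+..        +GGGGG     +.                 .    
210 #+.        .GGGGG      .#+                     
211 +.        .GGGGGG       +.                     
212 .+.       +GGGGG                               
213 .        .GGGGG     
[... 1385 characters left out ...]
....GGGGG.....................................
241 +....+GGGGG....................................
242 +....+GGGGG........++..........................
243 ++....GGGGGG......+#+.......................+..
244 ++....+GGGGG+....+#+........................#+.
245 ++.....+GGGGG...+#+................#........+#.
246 ++......GGGGGG.+##.................#.........++
247 +++.....+GGGGGG#+..................#...........
248 +++......+GGGGGG.........#+.......+#...........
249 ++++......+GGGGG........+#+.......+#...........
250 +++++......GGGGG........+#........+#...........
251  .+. .......GGGG........##........+#...........
[ 0.44908025 -0.13797532  0.07884263] [ 29.   -2.7 -11.4 125.2  -6.8  48.   23.8]
```

View pics/fin.png

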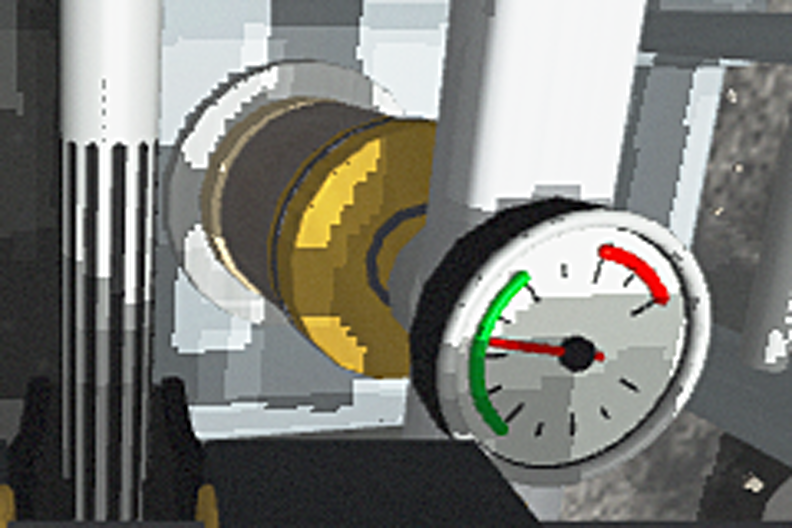

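The needle reads about 6.3 mm, mid-green, and the stack is upright and centred with the foot on the cap. I'll check that it stays steady, then hand in.

```bash
python3 -c "
from h import *
load(10); o,c=wrist(); dial(c,221,230,428,475); print(o['tool_pos'],o['grip_width'],o['time_s']); env.sign_off()"
```

```text
F [-9.01  1.21 13.94] T [0.49  0.961 0.093] Ttool [0.944 0.531 0.022] Ftool [  1.79  -6.24 -15.32]
tcp moment about pivot [ 0.027  3.396 -0.417] -> N at bar 21.23
grasp moment about pivot [-2.000e-03  3.277e+00 -4.250e-01] -> N at bar 20.48
flange? moment about pivot [-0.278  2.138 -0.505] -> N at bar 13.36
221      .GGGGG                        ...         
222      GGGGG+RR+..       ..........++####.       
223     .GGGGGRRRRRRRRRR++++........+#######+.     
224  . ..GGGGGRRRRRRRRRRRRRRRRRR+...##########     
225 .. .+GGGGG ..RRRRRRRRRRRRRRRRRRRR#########+    
226 .  .GGGGG.     .....+RRRRRRRRRRRR#########+..  
227 ....GGGGG######+............+RRRR#########RRR  
228 ....GGGGG++++..................###########RRR. 
229 ....GGGGG......................+##########..R .
[ 0.44908831 -0.13792684  0.07883913] 0.011053947567199629 39.4333
the job is handed in; nothing more can be done
```

I built the stack of stone, drum and cap on the platen, pulled the yoke down by its bar, and handed the job in at 39.4 s while still holding it.

**Last checks:**
- **Dial:** the needle was steady in the green at about 6.3 mm over half a second of holding. No reading I took was past that, though I did not watch the dial continuously during the moves.
- **Force:** the upward force at the wrist was about 14 N, somewhat over the expected 12 N. The grip also puts a twist on the bar, so I went by the dial.
- **Stack:** the last picture shows it upright and centred, with the foot on the cap.

**What did not go to plan:**
- **Bar height:** the bar slipped in the grip by much more than the 3 mm you warned of. The grip point ended about 13 mm below the bar's nominal level height, so I could not confirm the bar's height directly.
- **Grip position:** the gripper hid the dial at first, so I eased off and slid the grip about 30 mm along the bar to read it. The final hold is therefore off the bar's centre.
- **Other things on the bench:** I did not mean to touch any of them and noticed no contact, but I took no last overall picture to check.

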